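Unclamp and hang the finished lamps

TASK

The glue on the lamp in the green bench fixture has set: first unscrew the fixture's black knurled knob (anticlockwise) all the way to its stop, so that the jaw lets go of the lamp's foot, and only then take that lamp out. Hang it and every lamp standing on the bench on the blue rack, each lamp by its eye on a peg of its own, pushed in past the red gravity keeper so that the keeper swings back up behind the eye. Do not tip a lamp over, and leave the other things on the bench where they are.

Things in the scene. Friction and masses are not known exactly. Their poses are not given: they have to be found in the camera images.
- clamp: Bench fixture, green base 130 x 210 x 20 mm, bolted down. Origin: on the bench below the centre of the nest, where the clamped lamp stands 20 mm above the bench between low steel stops. +y points from nest to knob column, 120 mm away. An orange jaw slides along y and reaches 11 mm over the lamp's foot when tight; it draws back 5 mm per turn of the knob.
- knob (a joint): Black knurled knob (thumbscrew) on the fixture's column, 38 mm diameter, 28 mm high, axis vertical. Angle in rad, grows anticlockwise from above (unscrewing): 0 tight, hard stop at 17.28 (2.75 turns). Starts between 0 and 2.5; stays where left, friction 0.06 N m. It rises 3 mm per turn. The jaw clears the lamp's foot after 2.2 turns.
- knob_grip (a point): Point on the knob's axis, 15 mm above its underside and 13 mm below its top (101 mm above the bench when tight): a good height to grip it from above, at any yaw. The column under the knob is narrower than the knob.
- rack: Blue rack, fixed, 520 mm wide: cross bar 30 mm high, centred 250 mm above the bench. Four level steel pegs, 10 mm diameter, 120 mm apart, stick out 80 mm from the bar's front face along rack -x (towards the robot). Origin: on the bench below the bar's front face, mid width; +x from peg tip to bar, z up.
- peg1_seat (a point): Point on top of peg 1 (rack y = 180 mm), 30 mm in front of the bar and 50 mm behind the peg's tip: where an eye should hang. Axes as the rack.
- keeper1 (a joint): Red keeper of peg 1, rad. Pivot on the peg's axis 20 mm behind its tip, 30 mm before the seat. 0 = upright: nose to 20 mm above the axis, weight to 20 mm below; up to 14 mm wide, 8 thick. An eye moved towards the bar, underside of its top bar 1-9 mm above the peg's top, folds the nose inward (to 1.4; under 1 N). When the eye is 25 mm past the pivot it swings up again. Cannot fold outward.
- peg2_seat (a point): Point on top of peg 2 (rack y = 60 mm), 30 mm in front of the bar and 50 mm behind the peg's tip: where an eye should hang. Axes as the rack.
- keeper2 (a joint): Red keeper of peg 2, rad. Pivot on the peg's axis 20 mm behind its tip, 30 mm before the seat. 0 = upright: nose to 20 mm above the axis, weight to 20 mm below; up to 14 mm wide, 8 thick. An eye moved towards the bar, underside of its top bar 1-9 mm above the peg's top, folds the nose inward (to 1.4; under 1 N). When the eye is 25 mm past the pivot it swings up again. Cannot fold outward.
- peg3_seat (a point): Point on top of peg 3 (rack y = -60 mm), 30 mm in front of the bar and 50 mm behind the peg's tip: where an eye should hang. Axes as the rack.
- keeper3 (a joint): Red keeper of peg 3, rad. Pivot on the peg's axis 20 mm behind its tip, 30 mm before the seat. 0 = upright: nose to 20 mm above the axis, weight to 20 mm below; up to 14 mm wide, 8 thick. An eye moved towards the bar, underside of its top bar 1-9 mm above the peg's top, folds the nose inward (to 1.4; under 1 N). When the eye is 25 mm past the pivot it swings up again. Cannot fold outward.
- peg4_seat (a point): Point on top of peg 4 (rack y = -180 mm), 30 mm in front of the bar and 50 mm behind the peg's tip: where an eye should hang. Axes as the rack.
- keeper4 (a joint): Red keeper of peg 4, rad. Pivot on the peg's axis 20 mm behind its tip, 30 mm before the seat. 0 = upright: nose to 20 mm above the axis, weight to 20 mm below; up to 14 mm wide, 8 thick. An eye moved towards the bar, underside of its top bar 1-9 mm above the peg's top, folds the nose inward (to 1.4; under 1 N). When the eye is 25 mm past the pivot it swings up again. Cannot fold outward.
- lamp0: Pendant lamp, blue globe, orange and yellow beads; starts clamped in the fixture's nest. About 220 g. Origin: centre of underside, z up. Foot 64 mm dia x 8; globe 64 dia, centre z = 44 mm; on top an upright rectangular brass eye, 36 wide (y), 8 thick (x), z = 84 to 132, bars 6; opening 24 wide, z = 90 to 126. Grip the eye across its width (along y) at z = 108 so that the opening stays free along x for the peg.
- lamp0_eye (a point): Middle of the underside of the top bar of lamp0's eye (z = 126 mm): this rests on the peg when hung.
- lamp1: Pendant lamp, red globe; may be absent. About 220 g. Origin: centre of underside, z up. Foot 64 mm dia x 8; globe 64 dia, centre z = 44 mm; on top an upright rectangular brass eye, 36 wide (y), 8 thick (x), z = 84 to 132, bars 6; opening 24 wide, z = 90 to 126. Grip the eye across its width (along y) at z = 108 so that the opening stays free along x for the peg.
- lamp1_eye (a point): Middle of the underside of the top bar of lamp1's eye (z = 126 mm): this rests on the peg when hung.
- lamp2: Pendant lamp, green globe; may be absent. About 220 g. Origin: centre of underside, z up. Foot 64 mm dia x 8; globe 64 dia, centre z = 44 mm; on top an upright rectangular brass eye, 36 wide (y), 8 thick (x), z = 84 to 132, bars 6; opening 24 wide, z = 90 to 126. Grip the eye across its width (along y) at z = 108 so that the opening stays free along x for the peg.
- lamp2_eye (a point): Middle of the underside of the top bar of lamp2's eye (z = 126 mm): this rests on the peg when hung.
- lamp3: Pendant lamp, amber globe; may be absent. About 220 g. Origin: centre of underside, z up. Foot 64 mm dia x 8; globe 64 dia, centre z = 44 mm; on top an upright rectangular brass eye, 36 wide (y), 8 thick (x), z = 84 to 132, bars 6; opening 24 wide, z = 90 to 126. Grip the eye across its width (along y) at z = 108 so that the opening stays free along x for the peg.
- lamp3_eye (a point): Middle of the underside of the top bar of lamp3's eye (z = 126 mm): this rests on the peg when hung.
- spool: Spool of copper wire, 48 mm diameter, 40 mm high; origin under its centre. Bystander: leave alone.
- glue: Small glue jar, 40 mm diameter, 75 mm high, yellow cap; origin under its centre. Bystander: leave alone.
- beads: White bowl, 90 mm diameter, 50 mm high; origin under its centre. Bystander: leave alone.
- spanner: Spanner lying flat, 150 mm. Bystander: leave alone.
Not all that is in view belongs to the job. Leave any pink look-alike of the lamp0 alone. Of the things that look like the lamp1, the smaller one is meant.

How it is judged:
On the way, in this order (a step that is already met when the one before it is completed fails the run):
1. the knob is unscrewed to its stop while the lamp is still in the nest (value of joint knob above 16.5 rad and horizontal distance between lamp0 and clamp below 0.02 m and height (world z) of lamp0 below 0.035 m), for 0.2 s.
2. the clamped lamp is taken out of the fixture (distance between lamp0 and clamp above 0.08 m), for 0.2 s.
At the end, for the whole second after the job is handed in: Knob within 45 degrees of its unscrewed stop; every lamp present hangs on a peg, its eye (underside of top bar) within 27 mm of the peg's seat point, behind the keeper, tilted under 0.5 rad and slower than 0.2 m/s; all keepers upright (below 0.2 rad) (value of joint knob above 16.5 rad and value of joint each of keeper1, keeper2, keeper3, keeper4 below 0.2 rad and (distance between lamp0_eye and peg1_seat below 0.027 m or distance between lamp0_eye and peg2_seat below 0.027 m or distance between lamp0_eye and peg3_seat below 0.027 m or distance between lamp0_eye and peg4_seat below 0.027 m) and linear speed of each of lamp0, lamp1, lamp2, lamp3 below 0.2 m/s and angle between each of lamp0, lamp1, lamp2, lamp3's own z axis and vertical below 0.5 rad and (distance between lamp1_eye and peg1_seat below 0.027 m or distance between lamp1_eye and peg2_seat below 0.027 m or distance between lamp1_eye and peg3_seat below 0.027 m or distance between lamp1_eye and peg4_seat below 0.027 m) and (distance between lamp2_eye and peg1_seat below 0.027 m or distance between lamp2_eye and peg2_seat below 0.027 m or distance between lamp2_eye and peg3_seat below 0.027 m or distance between lamp2_eye and peg4_seat below 0.027 m) and (distance between lamp3_eye and peg1_seat below 0.027 m or distance between lamp3_eye and peg2_seat below 0.027 m or distance between lamp3_eye and peg3_seat below 0.027 m or distance between lamp3_eye and peg4_seat below 0.027 m)); the robot touches nothing.
It fails at once if a lamp is tipped over (more than 0.9 rad) (angle between any of lamp0, lamp1, lamp2, lamp3's own z axis and vertical above 0.9 rad).
It fails at once if a bystander is moved more than 50 mm (distance of any of spool, glue, beads, spanner from where it was at the start of the episode above 0.05 m).
Of lamp1, lamp2, lamp3 only 1 to 3 are there at a start; the rules pass over those that are not, and their reading is None.
At some moment in a run one of lamp1, lamp2, lamp3 may be knocked a few centimetres aside while the robot is not near it.
It also fails if it takes over 210 s, if anything falls off the work surface, if the arm or the gripper's body presses on something with over 40 N, if the wrist force passes 120 N, or if a joint passes its speed limit or range.

ROBOT

A 6-joint arm with a two-finger parallel gripper is mounted at the origin on the work surface. World frame = base frame: x ahead of the robot, y to its left, z up, the work surface at z = 0. Lengths are in m, angles in rad, forces in N, time in s.
With the tool pointing down it reaches from about 0.3 to 0.875 m from the base axis. Payload 6.4 kg.
Tool frame: the origin (TCP) lies at the centre of the arm's flange, where the gripper is bolted on; the fingertips stand 166 mm ahead of it and the grasp point (between the pads) lies 147 mm ahead of it; z points along the fingers, y is the direction in which the jaws open and shut (so a half turn about z gives the same grasp; the last joint's range is limited). The gripper opens to 88 mm and grips with 3 to 60 N. Pads are 18 mm wide; open, the fingers measure 123 mm over their backs; the gripper's body (75 mm by 187 mm) begins 45 mm behind the grasp point.
Start: joints at [-1.421, 0.181, 1.607, -0, 1.354, -0.206], TCP at [0.2, -0.539, 0.405] pointing down, gripper open.
Joint ranges: [-2.99, 2.99], [-0.89, 2.07], [0.3, 2.58], [-1.14, 4.28], [0, 2.63], [-3.12, 3.12]. Speed limits (rad/s): [2.57, 2.57, 3.01, 3.14, 3.14, 3.14].

INTERFACE

Orientations are given as [roll, pitch, yaw] about the fixed x, y, z axes, in that order (R = Rz(yaw) Ry(pitch) Rx(roll)).
In Python, from cell import robot gives the robot as it stands. The module is installed in compiled form; this text tells all that it offers.
- The arm moves only by the tool step_arm, never from a script. Its argument "steps" is a list of rows, each a list of 7 numbers: the shift along the tool's x, y, z in m, then the turn, a rotation vector about the tool's x, y, z in rad, then the closure in counts, from 0 (fully open) to 255 (shut). A call has 1 to 12 rows; each row shifts and turns the commanded pose from where the row before left it, along the tool's axes as they then stand; what a row does not reach is not made up. A row lasts 1/12 s, in which the tool goes at most 41.7 mm and 7.16 degrees, less where a joint would pass 70% of its speed; a pose out of reach is approached as far as the arm can. A call with a gripper value outside its range is refused whole. The fingers move at their own pace and stop on an object; "squeeze" is the grip in N (left out, the last holds). Time passes only in rows, so rows that do not move let the fingers close. It gives the time, the measured TCP pose, the force and the opening at its end, in the units of the state.
- robot.get_obs(): the state, without advancing time (a new reading comes with each control period).
- robot.capture(name): name is "scene" or "side" or "wrist"; returns the picture (384x512x3 uint8, red, green, blue); there is no depth.
- robot.camera_info(name): a dict with "mtx" (3x3 intrinsics, pixels), "world_from_camera" (4x4, takes a point from camera to world coordinates); the wrist camera has in their place "hand_eye" (4x4, takes a point from camera to tool coordinates, whose origin is the TCP and whose axes are the flange's). Camera axes: x right, y down, z forward; pixel columns grow to the right and rows downward; lengths in m; the calibration is good to about 2 mm. A picture is of the moment at which its call begins: read the wrist's pose just before it. camera_info takes no time and is no camera call.
- robot.hand_in(): hands the job in, once; it reports no verdict.
The state is a dict: "time_s": time; "q": joint angles; "qd": joint speeds; "tau": joint torques, N m; "ee_pos": TCP position; "tool_rot": TCP orientation; "force": force on the tool from outside, world axes, zero at the start; "ft_torque": the same for the moment, N m; "grip_width": finger opening in m.
Only numpy, scipy, OpenCV 4.12 (cv2) and the standard library are available. Lean on these libraries where they do the work, as an engineer would, in place of code of your own. Each camera call takes 0.05 s, during which the arm holds its last target.

## Working session

There is one attempt and no reset: what is moved stays moved. The work goes in short steps, Python scripts to look and compute and a tool call to move; the robot and the scene stay as the last step left them, time stands still between calls to the robot, and variables do not carry over. Pictures are saved under pics/ and viewed, and the job is handed in when it is done.

Besides the shell and the picture viewer there is one more tool, called after "Call:" as a command line: name --pt "numbers of a row" for each row, then --argument value for the rest. step_arm: Moves the arm, as the interface text tells. Its arguments: {"type":"object","properties":{"steps":{"type":"array","items":{"type":"array","items":{"type":"number"}}},"squeeze":{"type":"number"}},"required":["steps"]}

```bash
mkdir -p pics; ls
cat > h.py <<'E'
import numpy as np, cv2
from cell import robot
from scipy.spatial.transform import Rotation as R
def snap(n,f):
    im=robot.capture(n); cv2.imwrite('pics/'+f+'.png',im[:,:,::-1]); return im
def campose(n,obs=None):
    i=robot.camera_info(n); K=np.array(i['mtx'])
    if n=='wrist':
        o=obs or robot.get_obs(); T=np.eye(4); T[:3,:3]=R.from_euler('xyz',o['tool_rot']).as_matrix(); T[:3,3]=o['ee_pos']
        return K,T@np.array(i['hand_eye'])
    return K,np.array(i['world_from_camera'])
def ray(n,uv,obs=None):
    K,T=campose(n,obs); d=T[:3,:3]@np.linalg.solve(K,[uv[0],uv[1],1.]); return T[:3,3],d/np.linalg.norm(d)
def onz(n,uv,z,obs=None):
    o,d=ray(n,uv,obs); return o+d*(z-o[2])/d[2]
def proj(n,p,obs=None):
    K,T=campose(n,obs); c=T[:3,:3].T@(np.array(p)-T[:3,3]); q=K@c; return q[:2]/q[2]
def tri(rays):
    A=np.zeros((3,3));b=np.zeros(3)
    for o,d in rays:
        P=np.eye(3)-np.outer(d,d);A+=P;b+=P@o
    x=np.linalg.solve(A,b); return x,[np.linalg.norm((np.eye(3)-np.outer(d,d))@(x-o)) for o,d in rays]
E
python3 - <<'E'
from h import *
for n in ['scene','side','wrist']:
    snap(n,n+'0'); K,T=campose(n); print(n,K[0,0],T.round(3).tolist())
o=robot.get_obs(); print(o)
E
```

```text
pics
scene 462.84390493587205 [[0.578, 0.612, -0.54, 1.191], [0.816, -0.426, 0.391, -0.553], [0.01, -0.666, -0.745, 1.145], [0.0, 0.0, 0.0, 1.0]]
side 468.30306876617163 [[0.993, -0.094, 0.078, 0.358], [-0.122, -0.749, 0.651, -0.904], [-0.003, -0.656, -0.755, 1.183], [0.0, 0.0, 0.0, 1.0]]
wrist 289.26334288485094 [[0.347, -0.899, -0.266, 0.27], [-0.938, -0.333, -0.099, -0.512], [0.0, 0.284, -0.959, 0.384], [0.0, 0.0, 0.0, 1.0]]
{'time_s': 0.15, 'q': array([-1.42129809e+00,  1.81390780e-01,  1.60775406e+00, -8.81479983e-06,
        1.35380908e+00, -2.06283377e-01]), 'qd': array([ 0.00069538, -0.00346281, -0.00273328,  0.00123419, -0.00195082,
        0.00080854]), 'tau': array([ 1.73856213e-03, -4.34230149e+01, -3.42175806e+01,  7.02969613e-02,
        3.56008625e-02, -7.01918088e-05]), 'ee_pos': array([ 0.20028187, -0.53879479,  0.4040172 ]), 'tool_rot': array([-3.14025848e+00, -2.70396506e-04,  3.55783335e-01]), 'force': array([-0.38384595, -0.02996064, -0.34549859]), 'ft_torque': array([ 0.03007736, -0.03481422,  0.00178117]), 'grip_width': 0.08849137523516797}
```

View pics/scene0.png

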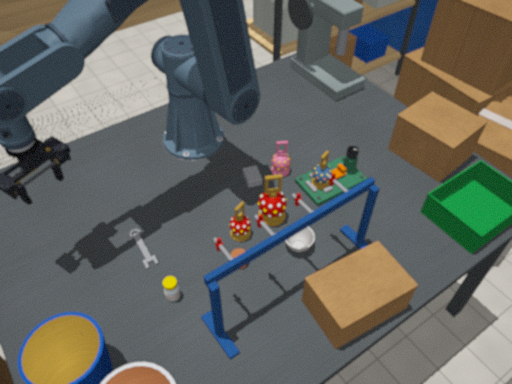

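View pics/side0.png

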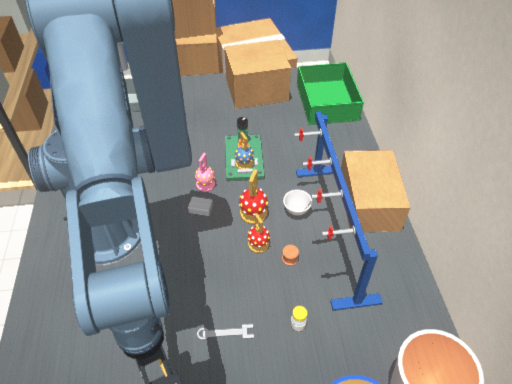

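View pics/wrist0.png

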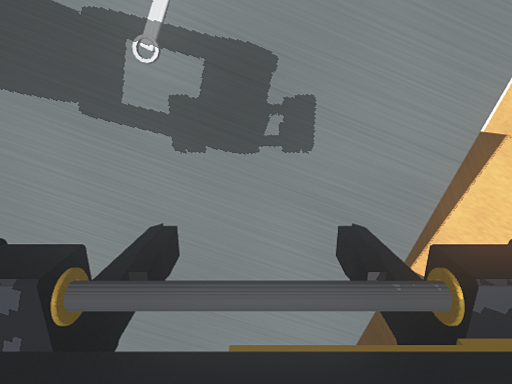

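Run:
```python
from h import *
a=cv2.imread('pics/side0.png')[100:290,180:380]; cv2.imwrite('pics/s1.png',cv2.resize(a,None,fx=3,fy=3,interpolation=2)[:600])
a=cv2.imread('pics/scene0.png')[120:280,200:400]; cv2.imwrite('pics/c1.png',cv2.resize(a,None,fx=3.7,fy=3.7,interpolation=2)[:600])
```

```text
(no output)
```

View pics/s1.png

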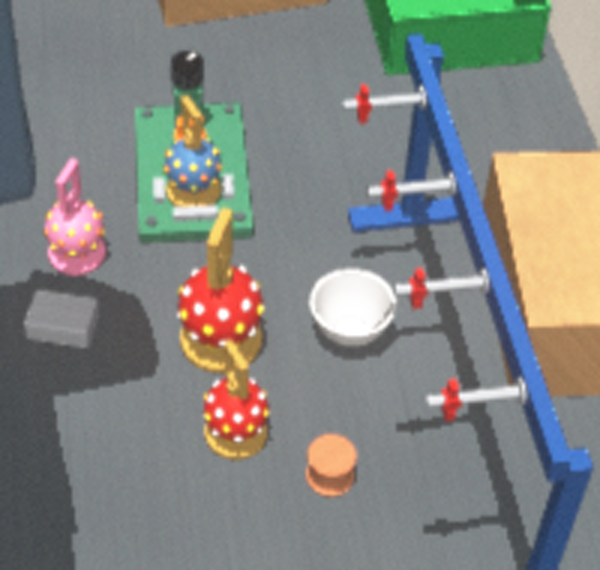

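View pics/c1.png

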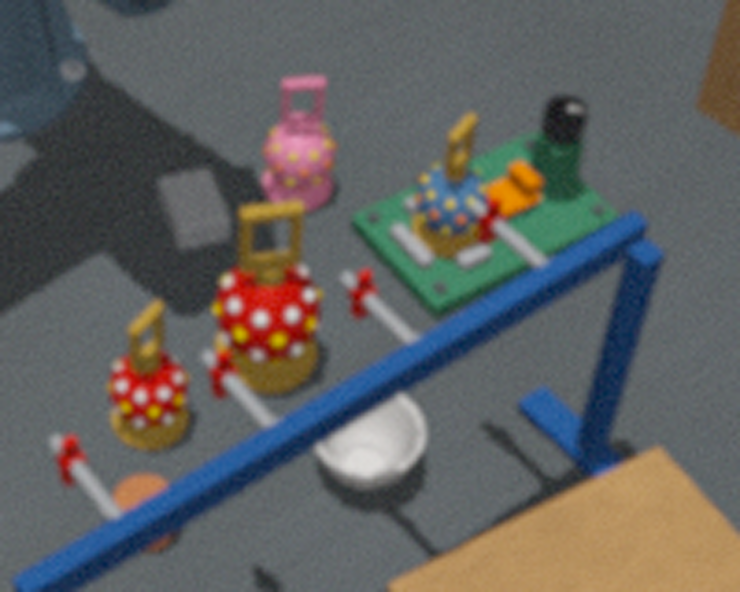

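Run:
```python
from h import *
S=lambda x,y:(180+x/3,100+y/3)
C=lambda x,y:(200+x/3.7,120+y/3.7)
P={'knobtop':((188,62),(566,108)),'l0top':((189,104),(464,122)),'l1top':((236,350),(148,312)),'l1globe':((236,408),(148,387)),
'big top':((221,218),(270,210)),'l0globe':((193,165),(452,195)),'pinktop':((69,165),(304,82)),'bigglobe':((220,310),(267,312)),
'k4':((452,399),(70,460)),'k3':((418,288),(222,375)),'k2':((390,190),(362,292)),'k1':((364,104),(488,215)),
'tip4':((429,400),(55,440)),'tip3':((396,289),(208,357)),'tip2':((371,191),(347,276)),
'barend4':((572,462),(25,585)),'barend1':((425,42),(637,222))}
for k,(a,b) in P.items():
    x,r=tri([ray('side',S(*a)),ray('scene',C(*b))]); print(k,x.round(3),np.round(r,4))
```

```text
knobtop [0.46  0.35  0.109] [0.0003 0.0003]
l0top [0.45  0.233 0.148] [0.0006 0.0006]
l1top [ 0.46  -0.095  0.13 ] [0.0006 0.0006]
l1globe [ 0.46  -0.097  0.038] [0.0013 0.0013]
big top [0.462 0.022 0.183] [0.0052 0.0052]
l0globe [0.451 0.23  0.06 ] [0.0012 0.0012]
pinktop [0.316 0.167 0.132] [0.0038 0.0038]
bigglobe [0.458 0.024 0.048] [0.0001 0.0001]
k4 [ 0.618 -0.257  0.246] [0.0009 0.0009]
k3 [ 0.616 -0.136  0.245] [0.0015 0.0015]
k2 [ 0.614 -0.016  0.247] [0.0003 0.0003]
k1 [0.611 0.102 0.25 ] [0.0008 0.0008]
tip4 [ 0.599 -0.256  0.247] [0.0013 0.0013]
tip3 [ 0.597 -0.134  0.243] [0.0017 0.0017]
tip2 [ 0.597 -0.015  0.247] [0.0004 0.0004]
barend4 [ 0.692 -0.335  0.262] [0.0023 0.0023]
barend1 [0.686 0.173 0.263] [0.0021 0.0021]
```

Call:
step_arm --pt "0 0 -0.02 0 0 0.119 0" --pt "0 0 -0.02 0 0 0.119 0" --pt "0 0 -0.02 0 0 0.118 0" --pt "0.03 -0.025 0 0 0 0 0" --pt "0.03 -0.025 0 0 0 0 0" --pt "0.03 -0.025 0 0 0 0 0" --pt "0.03 -0.03 0 0 0 0 0" --pt "0.03 -0.03 0 0 0 0 0" --pt "0.03 -0.03 0 0 0 0 0" --pt "0.02 -0.03 0 0 0 0 0" --pt "0.02 -0.03 0 0 0 0 0" --pt "0.02 -0.03 0 0 0 0 0"

```text
time_s: 1.15
ee_pos: [0.4395, -0.2839, 0.4645]
tool_rot: [-3.141, 0.0, 0.0]
force: [1.1, -1.1, -0.5]
grip_width: 0.0881
```

Call:
step_arm --pt "0 -0.03 0 0 0 0 0" --pt "0 -0.03 0 0 0 0 0" --pt "0 -0.03 0 0 0 0 0" --pt "0 -0.03 0 0 0 0 0" --pt "0 -0.03 0 0 0 0 0" --pt "0 -0.035 0 0 0 0 0" --pt "0 0 0 0 0 0 0" --pt "0 0 0 0 0 0 0"

```text
time_s: 1.82
ee_pos: [0.4387, -0.0992, 0.4647]
tool_rot: [3.141, -0.0, 0.003]
force: [1.1, -0.2, 0.0]
grip_width: 0.0879
```

Run:
```python
from h import *
o=robot.get_obs(); print(o['ee_pos'],o['tool_rot'],o['q'].round(3))
snap('wrist','w1'); print(proj('wrist',[.46,-.096,.13],o))
snap('side','side1')
```

```text
[ 0.43868761 -0.0992338   0.46474671] [ 3.14131814e+00 -2.12447290e-04  3.18444405e-03] [-0.487 -0.159  1.829 -0.     1.472  1.08 ]
[254.80533964 153.44797255]
```

View pics/w1.png

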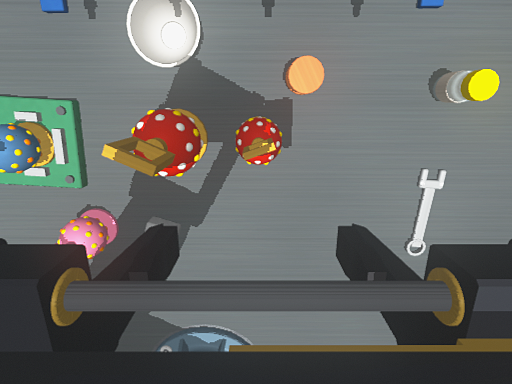

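View pics/side1.png

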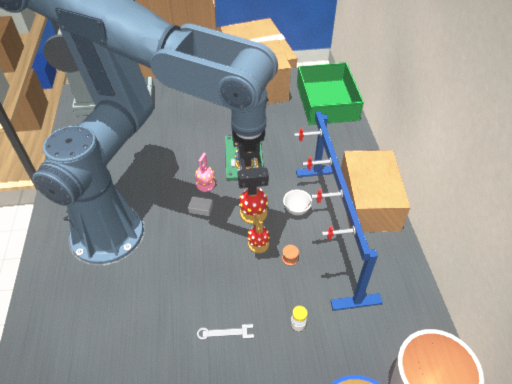

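Run:
```python
from h import *
a=cv2.imread('pics/w1.png'); b=cv2.resize(a[90:190,90:300],None,fx=3.8,fy=3.8,interpolation=2); cv2.imwrite('pics/w1c.png',b)
```

```text
(no output)
```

View pics/w1c.png

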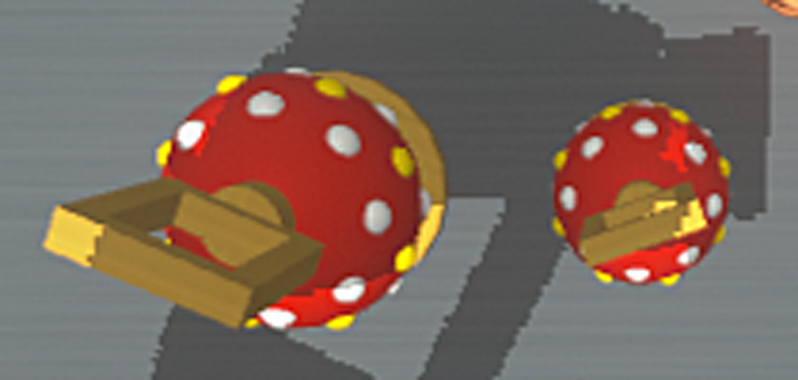

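Call:
step_arm --pt "0 -0.03 0 0 0 0 0" --pt "0 -0.033 0 0 0 0 0" --pt "0 -0.033 0 0 0 0 0" --pt "0 -0.034 0 0 0 0 0" --pt "0 -0.033 0 0 0 0 0" --pt "0 -0.033 0 0 0 0 0" --pt "0 -0.033 0 0 0 0 0" --pt "0 -0.033 0 0 0 0 0" --pt "0 -0.033 0 0 0 0 0" --pt "0 -0.033 0 0 0 0 0" --pt "0 -0.033 0 0 0 0 0" --pt "0 -0.033 0 0 0 0 0"

```text
time_s: 2.92
ee_pos: [0.4399, 0.2938, 0.4644]
tool_rot: [3.141, 0.0, -0.002]
force: [0.4, -0.4, -0.0]
grip_width: 0.0882
```

Call:
step_arm --pt "0 0 0 0 0 0 0" --pt "0 0 0 0 0 0 0"

```text
time_s: 3.08
ee_pos: [0.4396, 0.2936, 0.464]
tool_rot: [3.141, 0.001, 0.001]
force: [1.3, 0.7, 0.8]
grip_width: 0.0876
```

Run:
```python
from h import *
o=robot.get_obs(); print(o['ee_pos'],o['tool_rot'],o['q'].round(3))
im=snap('wrist','w2'); print(proj('wrist',[.46,.35,.115],o),proj('wrist',[.45,.232,.152],o))
cv2.imwrite('pics/w2c.png',cv2.resize(im[80:260,150:410,::-1],None,fx=3,fy=3,interpolation=2))
```

```text
[0.43964988 0.29364487 0.46402216] [3.14077901e+00 9.65417372e-04 7.82058404e-04] [ 0.364  0.031  1.65  -0.     1.461  1.934]
[208.20141657 151.8881854 ] [317.42173644 167.29856382]
```

View pics/w2.png

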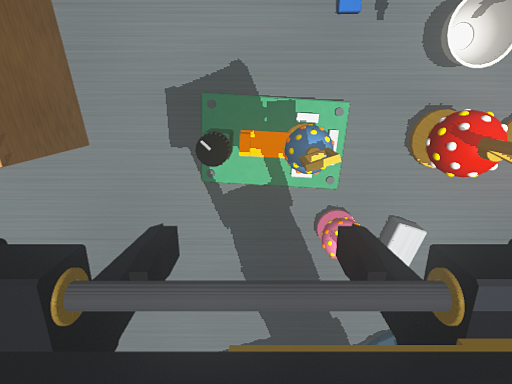

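View pics/w2c.png

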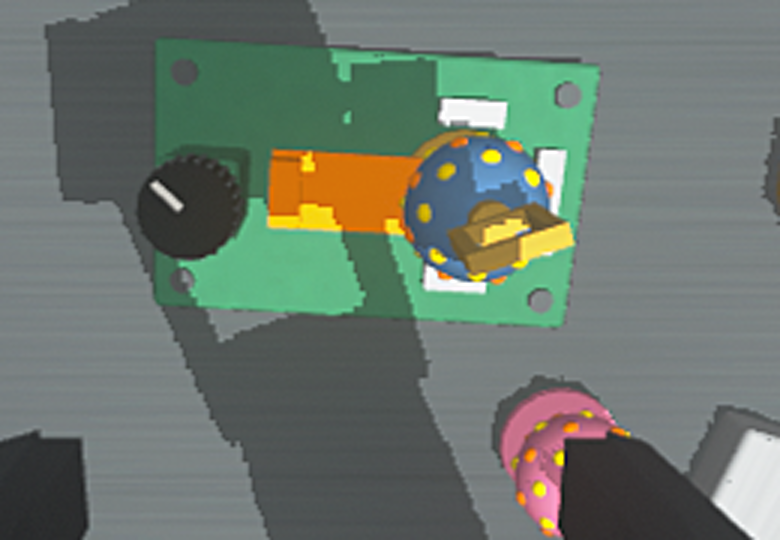

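Run:
```python
from h import *
o=robot.get_obs()
c=lambda x,y:(150+x/3,80+y/3)
p=onz('wrist',c(186,208),.115,o); print('knob',p, np.hypot(*p[:2]))
a=onz('wrist',c(467,263),.152,o);b=onz('wrist',c(573,237),.152,o);print(a,b,(a+b)/2,np.arctan2(-(a-b)[0],(a-b)[1]))
q=[onz('wrist',c(*u),.02,o) for u in [(155,40),(600,66),(563,327),(157,303)]];print(np.round(q,4))
c=o['q'];print(np.arctan2(p[1],p[0]))
```

```text
knob [0.46299003 0.3445598  0.115     ] 0.5771318956752924
[0.4495528  0.24314182 0.152     ] [0.45852334 0.2074137  0.152     ] [0.45403807 0.22527776 0.152     ] 0.24599294214685224
[[0.5265 0.37   0.02  ]
 [0.5146 0.1623 0.02  ]
 [0.387  0.1698 0.02  ]
 [0.4002 0.3762 0.02  ]]
0.6397824014878155
```

Call:
step_arm --pt "0.011 -0.026 0 0 0 0 0" --pt "0.011 -0.026 0 0 0 0 0" --pt "0 0 0.02 0 0 0.113 0" --pt "0 0 0.024 0 0 0.113 0" --pt "0 0 0.024 0 0 0.113 0" --pt "0 0 0.024 0 0 0.113 0" --pt "0 0 0.024 0 0 0.113 0" --pt "0 0 0.024 0 0 0.113 0" --pt "0 0 0.02 0 0 0.113 0" --pt "0 0 0 0 0 0 0" --pt "0 0 0 0 0 0 0"

```text
time_s: 4.05
ee_pos: [0.4614, 0.3436, 0.304]
tool_rot: [3.139, 0.001, -0.79]
force: [0.2, -0.7, 0.0]
grip_width: 0.0882
```

Run:
```python
from h import *
o=robot.get_obs(); print(o['ee_pos'],o['tool_rot'],o['q'].round(3))
im=snap('wrist','w3'); snap('scene','sc3')
```

```text
[0.46144123 0.3436279  0.30395704] [ 3.13896328e+00  6.07139249e-04 -7.90200515e-01] [ 0.434  0.291  1.69  -0.     1.163  2.795]
```

View pics/w3.png

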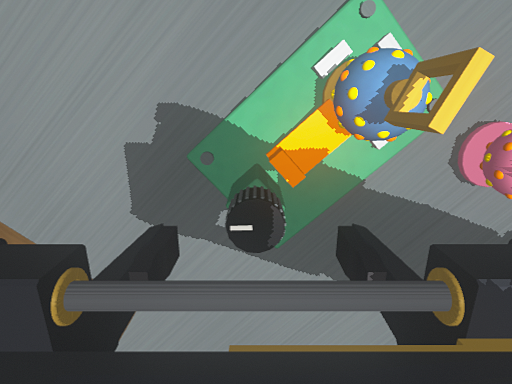

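View pics/sc3.png

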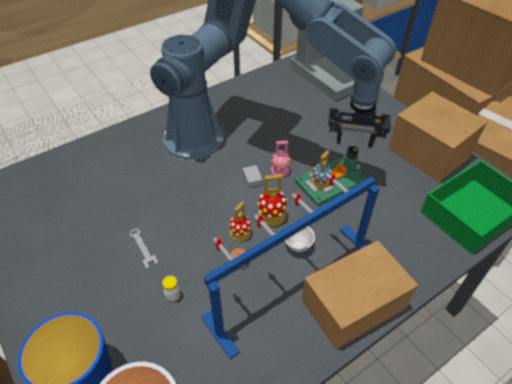

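Run:
```python
from h import *
o=robot.get_obs()
im=cv2.imread('pics/w3.png'); cv2.imwrite('pics/w3c.png',cv2.resize(im[170:270,190:320],None,fx=5,fy=5,interpolation=2))
print(proj('wrist',[.462,.346,.115],o),proj('wrist',[.463,.3446,.115],o),onz('wrist',(255,226),.115,o))
g=np.array(o['ee_pos'])-[0,0,.147+.04]; print(proj('wrist',g,o))
```

```text
[258.22480741 224.40290288] [258.65499352 221.94824119] [0.46268996 0.34824598 0.115     ]
[259.70030611 225.69263916]
```

View pics/w3c.png

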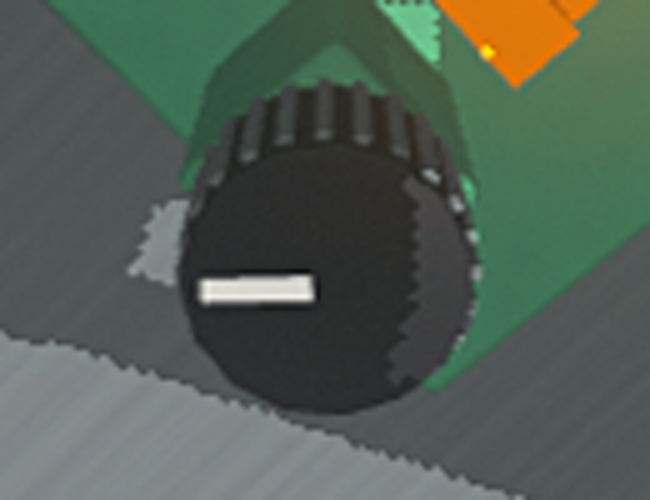

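Call:
step_arm --pt "-0.002 -0.003 0 0 0 0.1 0" --pt "0 0 0.01 0 0 0.1 0" --pt "0 0 0.02 0 0 0 0" --pt "0 0 0.018 0 0 0 0" --pt "0 0 0 0 0 0 0" --pt "0 0 0 0 0 0 255" --pt "0 0 0 0 0 0 255" --pt "0 0 0 0 0 0 255" --pt "0 0 0 0 0 0 255" --pt "0 0 0 0 0 0 255" --pt "0 0 0 0 0 0 255" --squeeze 25

```text
time_s: 5.07
ee_pos: [0.4618, 0.349, 0.2574]
tool_rot: [-3.141, -0.0, -0.991]
force: [0.8, 0.5, -0.3]
grip_width: 0.0503
```

Run:
```python
from h import *
o=robot.get_obs()
for k in ['ee_pos','tool_rot','q','force','ft_torque','grip_width']: print(k,np.round(o[k],4))
```

```text
ee_pos [0.4618 0.349  0.2574]
tool_rot [-3.1406e+00 -2.0000e-04 -9.9100e-01]
q [ 0.4422  0.3616  1.7061 -0.      1.0729  3.004 ]
force [ 0.8379  0.5203 -0.3104]
ft_torque [0.105  0.063  0.0585]
grip_width 0.0503
```

Call:
step_arm --pt "0 0 0 0 0 0 255" --pt "0 0 0 0 0 0 255" --pt "0 0 0 0 0 0 255" --pt "0 0 0 0 0 0 255"

```text
time_s: 5.4
ee_pos: [0.4603, 0.3482, 0.2566]
tool_rot: [3.136, -0.0, -0.991]
force: [-7.9, -5.6, 8.1]
grip_width: 0.0375
```

Run:
```python
from h import *
o=robot.get_obs()
for k in ['ee_pos','q','force','ft_torque','grip_width']: print(k,np.round(o[k],4))
```

```text
ee_pos [0.4603 0.3482 0.2566]
q [ 4.4220e-01  3.6150e-01  1.7081e+00 -1.0000e-03  1.0777e+00  3.0041e+00]
force [-7.9498 -5.6492  8.1161]
ft_torque [-0.9737  1.2988  0.0245]
grip_width 0.0375
```

Call:
step_arm --pt "0 0.002 0 0 0 -0.05 255" --pt "0 0 0 0 0 -0.12 255" --pt "0 0 0 0 0 -0.12 255" --pt "0 0 0 0 0 -0.12 255" --pt "0 0 0 0 0 -0.12 255" --pt "0 0 0 0 0 -0.12 255" --pt "0 0 0 0 0 -0.12 255" --pt "0 0 0 0 0 -0.12 255" --pt "0 0 0 0 0 -0.12 255"

```text
time_s: 6.15
ee_pos: [0.4593, 0.3467, 0.257]
tool_rot: [3.138, 0.003, 0.025]
force: [-6.2, -9.3, 10.7]
grip_width: 0.0374
```

Run:
```python
from h import *
o=robot.get_obs()
for k in ['ee_pos','tool_rot','q','force','ft_torque','grip_width']: print(k,np.round(o[k],4))
snap('wrist','w4')
```

```text
ee_pos [0.4593 0.3467 0.257 ]
tool_rot [3.1376 0.0034 0.0252]
q [ 0.441   0.3573  1.7129 -0.0026  1.0761  1.9878]
force [-6.2243 -9.3241 10.6518]
ft_torque [-1.7271  0.9106 -0.0357]
grip_width 0.0374
```

View pics/w4.png

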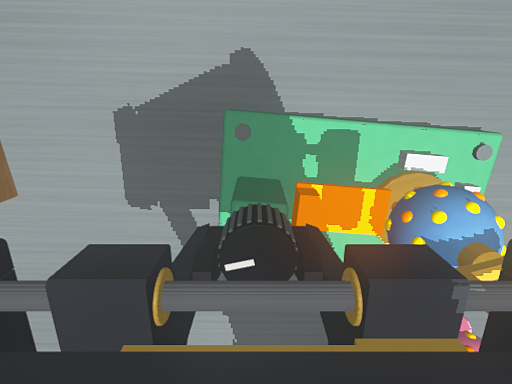

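Call:
step_arm --pt "-0.001 0.002 -0.0015 0 0 -0.12 255" --pt "0 0 -0.0001 0 0 -0.12 255" --pt "0 0 -0.0001 0 0 -0.12 255" --pt "0 0 -0.0001 0 0 -0.12 255" --pt "0 0 -0.0001 0 0 -0.12 255" --pt "0 0 -0.0001 0 0 -0.12 255" --pt "0 0 -0.0001 0 0 -0.12 255" --pt "0 0 -0.0001 0 0 -0.12 255" --pt "0 0 -0.0001 0 0 -0.12 255" --pt "0 0 -0.0001 0 0 -0.12 255" --pt "0 0 -0.0001 0 0 -0.12 255" --pt "0 0 -0.0001 0 0 -0.12 255"

```text
time_s: 7.2
ee_pos: [0.4599, 0.3446, 0.2581]
tool_rot: [3.139, 0.002, 1.464]
force: [7.5, -4.6, -11.2]
grip_width: 0.0372
```

Call:
step_arm --pt "-0.001 0.001 0.0012 0 0 -0.12 255" --pt "0 0 0 0 0 -0.12 255" --pt "0 0 -0.0001 0 0 -0.12 255" --pt "0 0 0 0 0 -0.12 255" --pt "0 0 -0.0001 0 0 -0.12 255" --pt "0 0 0 0 0 -0.12 255" --pt "0 0 -0.0001 0 0 -0.12 255" --pt "0 0 0 0 0 -0.12 255" --pt "0 0 -0.0001 0 0 -0.12 255" --pt "0 0 0 0 0 -0.12 255" --pt "0 0 -0.0001 0 0 -0.12 255" --pt "0 0 0 0 0 -0.12 255"

```text
time_s: 8.2
ee_pos: [0.4614, 0.3451, 0.2588]
tool_rot: [3.138, 0.004, 2.904]
force: [8.5, 4.8, -7.5]
grip_width: 0.0373
```

Call:
step_arm --pt "0 0.001 0.0005 0 0 -0.12 255" --pt "0 0 0 0 0 -0.12 255" --pt "0 0 -0.0001 0 0 -0.12 255" --pt "0 0 0 0 0 -0.12 255" --pt "0 0 -0.0001 0 0 -0.12 255" --pt "0 0 0 0 0 -0.12 255" --pt "0 0 -0.0001 0 0 -0.12 255" --pt "0 0 0 0 0 -0.12 255" --pt "0 0 -0.0001 0 0 -0.12 255" --pt "0 0 0 0 0 -0.12 255" --pt "0 0 -0.0001 0 0 -0.12 255" --pt "0 0 0 0 0 -0.12 255"

```text
time_s: 9.2
ee_pos: [0.4606, 0.3469, 0.2593]
tool_rot: [-3.141, 0.005, -1.939]
force: [1.9, 8.7, -0.7]
grip_width: 0.0373
```

Call:
step_arm --pt "0 0 0 0 0 -0.12 255" --pt "0 0 0 0 0 -0.12 255" --pt "0 0 -0.0001 0 0 -0.12 255" --pt "0 0 0 0 0 -0.12 255" --pt "0 0 -0.0001 0 0 -0.12 255" --pt "0 0 0 0 0 0 255"

```text
time_s: 9.7
ee_pos: [0.4599, 0.347, 0.2595]
tool_rot: [-3.14, 0.003, -1.338]
force: [-1.0, 8.2, 1.6]
grip_width: 0.0372
```

Run:
```python
from h import *
o=robot.get_obs()
for k in ['ee_pos','tool_rot','q','force','ft_torque','grip_width']: print(k,np.round(o[k],4))
snap('wrist','w5')
```

```text
ee_pos [0.4599 0.347  0.2595]
tool_rot [-3.1402  0.0032 -1.3378]
q [ 0.4397  0.3528  1.7129  0.0033  1.0739 -2.9365]
force [-1.0043  8.1621  1.5812]
ft_torque [1.1952 0.4158 0.0567]
grip_width 0.0372
```

View pics/w5.png

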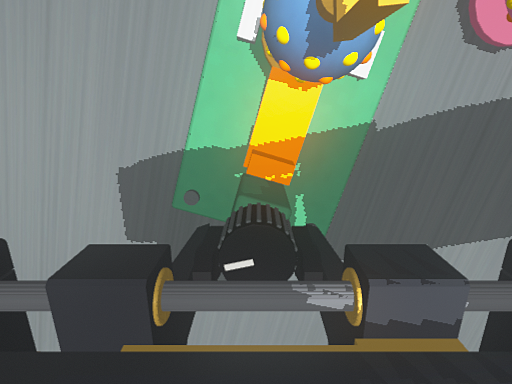

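Call:
step_arm --pt "0 0 0 0 0 0 100" --pt "0 0 0 0 0 0 100" --pt "0 0 0 0 0 0 100" --pt "0 0 0 0 0 0.12 100" --pt "0 0 0 0 0 0.12 100" --pt "0 0 0 0 0 0.12 100" --pt "0 0 0 0 0 0.12 100" --pt "0 0 0 0 0 0.12 100" --pt "0 0 0 0 0 0.12 100" --pt "0 0 0 0 0 0.12 100" --pt "0 0 0 0 0 0.12 100" --pt "0 0 0 0 0 0.12 100"

```text
time_s: 10.75
ee_pos: [0.4601, 0.3453, 0.2586]
tool_rot: [-3.141, -0.001, -2.431]
force: [0.7, -0.2, -0.7]
grip_width: 0.0539
```

Run:
```python
from h import *
o=robot.get_obs()
for k in ['ee_pos','tool_rot','q','force','ft_torque','grip_width']: print(k,np.round(o[k],4))
snap('wrist','w6')
```

```text
ee_pos [0.4601 0.3453 0.2586]
tool_rot [-3.1415e+00 -6.0000e-04 -2.4307e+00]
q [ 4.3760e-01  3.5350e-01  1.7143e+00 -3.0000e-04  1.0744e+00 -1.8439e+00]
force [ 0.6922 -0.205  -0.6961]
ft_torque [ 0.0959 -0.1321 -0.0348]
grip_width 0.0539
```

View pics/w6.png

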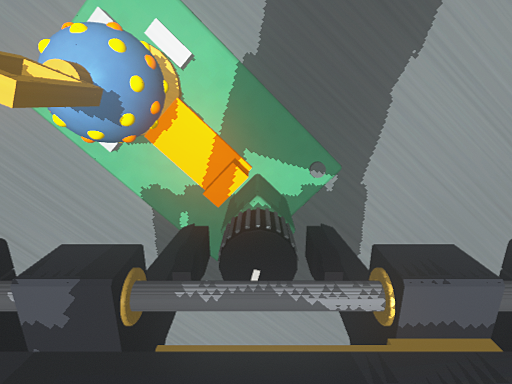

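Call:
step_arm --pt "0 0 0 0 0 0.12 100" --pt "0 0 0 0 0 0.12 100" --pt "0 0 0 0 0 0.12 100" --pt "0 0 0 0 0 0.12 100" --pt "0 0 0 0 0 0.12 100" --pt "0 0 0 0 0 0.12 100" --pt "0 0 0 0 0 0.12 100" --pt "0 0 0 0 0 0.12 100" --pt "0 0 0 0 0 0.12 100" --pt "0 0 0 0 0 0.12 100" --pt "0 0 0 0 0 0.12 100" --pt "0 0 0 0 0 0.12 100"

```text
time_s: 11.8
ee_pos: [0.4601, 0.3454, 0.2586]
tool_rot: [-3.141, -0.0, 2.416]
force: [0.0, -0.1, 0.5]
grip_width: 0.0535
```

Call:
step_arm --pt "0 0 0 0 0 0.12 100" --pt "0 0 0 0 0 0.12 100" --pt "0 0 0 0 0 0.12 100" --pt "0 0 0 0 0 0.12 100" --pt "0 0 0 0 0 0.12 100" --pt "0 0 0 0 0 0.12 100" --pt "0 0 0 0 0 0.12 100" --pt "0 0 0 0 0 0.12 100" --pt "0 0 0 0 0 0.12 100" --pt "0 0 0 0 0 0.12 100" --pt "0 0 0 0 0 0.12 100" --pt "0 0 0 0 0 0.12 100"

```text
time_s: 12.8
ee_pos: [0.4601, 0.3454, 0.2587]
tool_rot: [3.142, 0.0, 0.976]
force: [-0.1, 0.3, -0.2]
grip_width: 0.0535
```

Call:
step_arm --pt "0 0 0 0 0 0.12 100" --pt "0 0 0 0 0 0.12 100" --pt "0 0 0 0 0 0.12 100" --pt "0 0 0 0 0 0.12 100" --pt "0 0 0 0 0 0.12 100" --pt "0 0 0 0 0 0.12 100" --pt "0 0 0 0 0 0.12 100" --pt "0 0 0 0 0 0.12 100" --pt "0 0 0 0 0 0.12 100" --pt "0 0 0 0 0 0.12 100" --pt "0 0 0 0 0 0.12 100" --pt "0 0 0 0 0 0.12 100"

```text
time_s: 13.8
ee_pos: [0.4601, 0.3454, 0.2587]
tool_rot: [3.141, 0.0, -0.464]
force: [0.7, 0.4, -0.0]
grip_width: 0.0539
```

Call:
step_arm --pt "0 0 0 0 0 0.12 100" --pt "0 0 0 0 0 0.12 100" --pt "0 0 0 0 0 0.12 100" --pt "0 0 0 0 0 0.12 100" --pt "0 0 0 0 0 0 100" --pt "0 0 0 0 0 0 100"

```text
time_s: 14.3
ee_pos: [0.4601, 0.3455, 0.2587]
tool_rot: [3.141, -0.0, -0.936]
force: [0.5, 0.1, 0.2]
grip_width: 0.054
```

Run:
```python
from h import *
o=robot.get_obs()
for k in ['ee_pos','tool_rot','q','force','ft_torque','grip_width']: print(k,np.round(o[k],4))
snap('wrist','w7')
```

```text
ee_pos [0.4601 0.3455 0.2587]
tool_rot [ 3.1413e+00 -1.0000e-04 -9.3600e-01]
q [ 4.3780e-01  3.5340e-01  1.7141e+00 -1.0000e-04  1.0743e+00  2.9447e+00]
force [0.4726 0.1131 0.2188]
ft_torque [ 0.1498  0.0175 -0.0329]
grip_width 0.054
```

View pics/w7.png

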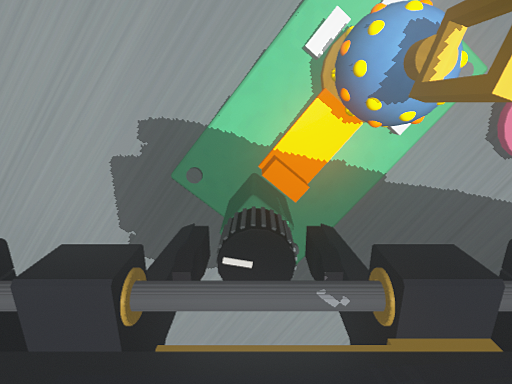

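Call:
step_arm --pt "0 -0.001 0 0 0 0 255" --pt "0 0 0 0 0 0 255" --pt "0 0 0 0 0 0 255" --pt "0 0 0 0 0 0 255" --pt "0 0 0 0 0 0 255" --pt "0 0 0 0 0 0 255"

```text
time_s: 14.85
ee_pos: [0.4607, 0.346, 0.2588]
tool_rot: [3.141, -0.0, -0.941]
force: [-2.9, -2.5, 3.7]
grip_width: 0.037
```

Call:
step_arm --pt "0 0 0 0 0 -0.12 255" --pt "0 0 0 0 0 -0.12 255" --pt "0 0 -0.0001 0 0 -0.12 255" --pt "0 0 0 0 0 -0.12 255" --pt "0 0 -0.0001 0 0 -0.12 255" --pt "0 0 0 0 0 -0.12 255" --pt "0 0 -0.0001 0 0 -0.12 255" --pt "0 0 0 0 0 -0.12 255" --pt "0 0 -0.0001 0 0 -0.12 255" --pt "0 0 0 0 0 -0.12 255" --pt "0 0 -0.0001 0 0 -0.12 255" --pt "0 0 0 0 0 -0.12 255"

```text
time_s: 15.85
ee_pos: [0.4607, 0.3461, 0.2595]
tool_rot: [3.142, 0.001, 0.505]
force: [-4.0, -3.0, 4.6]
grip_width: 0.0373
```

Well centred now; continue the pass.

Call:
step_arm --pt "0 0 0 0 0 -0.12 255" --pt "0 0 0 0 0 -0.12 255" --pt "0 0 -0.0001 0 0 -0.12 255" --pt "0 0 0 0 0 -0.12 255" --pt "0 0 -0.0001 0 0 -0.12 255" --pt "0 0 0 0 0 -0.12 255" --pt "0 0 -0.0001 0 0 -0.12 255" --pt "0 0 0 0 0 -0.12 255" --pt "0 0 -0.0001 0 0 -0.12 255" --pt "0 0 0 0 0 -0.12 255" --pt "0 0 -0.0001 0 0 -0.12 255" --pt "0 0 0 0 0 -0.12 255"

```text
time_s: 16.85
ee_pos: [0.4607, 0.3461, 0.2601]
tool_rot: [-3.141, 0.0, 1.945]
force: [-3.6, -3.6, 5.5]
grip_width: 0.0373
```

Call:
step_arm --pt "0 0 0 0 0 -0.12 255" --pt "0 0 0 0 0 -0.12 255" --pt "0 0 -0.0001 0 0 -0.12 255" --pt "0 0 0 0 0 -0.12 255" --pt "0 0 -0.0001 0 0 -0.12 255" --pt "0 0 0 0 0 -0.12 255" --pt "0 0 -0.0001 0 0 -0.12 255" --pt "0 0 0 0 0 -0.12 255" --pt "0 0 -0.0001 0 0 -0.12 255" --pt "0 0 0 0 0 -0.12 255" --pt "0 0 -0.0001 0 0 -0.12 255" --pt "0 0 0 0 0 -0.12 255"

```text
time_s: 17.85
ee_pos: [0.4607, 0.3461, 0.2608]
tool_rot: [-3.141, -0.001, -2.898]
force: [-3.9, -4.4, 7.6]
grip_width: 0.0371
```

Call:
step_arm --pt "0 0 0 0 0 -0.12 255" --pt "0 0 0 0 0 -0.12 255" --pt "0 0 -0.0001 0 0 -0.12 255" --pt "0 0 0 0 0 -0.12 255" --pt "0 0 -0.0001 0 0 -0.12 255" --pt "0 0 0 0 0 -0.12 255" --pt "0 0 -0.0001 0 0 -0.12 255" --pt "0 0 0 0 0 -0.12 255" --pt "0 0 -0.0001 0 0 -0.12 255" --pt "0 0 0 0 0 -0.12 255" --pt "0 0 -0.0001 0 0 -0.12 255" --pt "0 0 0 0 0 -0.12 255"

```text
time_s: 18.85
ee_pos: [0.4607, 0.3461, 0.2615]
tool_rot: [3.141, -0.001, -1.458]
force: [-5.2, -4.4, 8.7]
grip_width: 0.0376
```

Run:
```python
from h import *
o=robot.get_obs()
for k in ['ee_pos','tool_rot','q','force','ft_torque','grip_width']: print(k,np.round(o[k],4))
snap('wrist','w8')
```

```text
ee_pos [0.4607 0.3461 0.2615]
tool_rot [ 3.1408e+00 -5.0000e-04 -1.4582e+00]
q [ 4.3840e-01  3.5120e-01  1.7105e+00 -3.0000e-04  1.0808e+00 -2.8157e+00]
force [-5.1956 -4.4228  8.685 ]
ft_torque [-0.5192  0.7379 -0.0601]
grip_width 0.0376
```

View pics/w8.png

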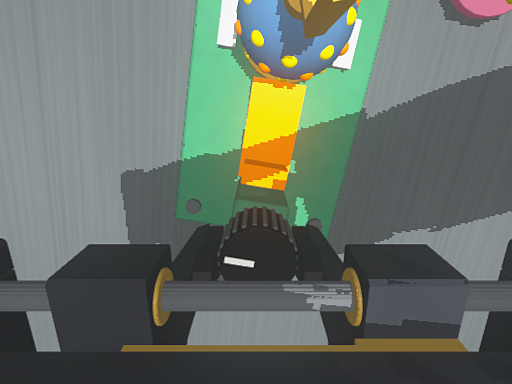

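Call:
step_arm --pt "0 0 -0.0005 0 0 0 100" --pt "0 0 0 0 0 0 100" --pt "0 0 0 0 0 0 100" --pt "0 0 0 0 0 0.12 100" --pt "0 0 0 0 0 0.12 100" --pt "0 0 0 0 0 0.12 100" --pt "0 0 0 0 0 0.12 100" --pt "0 0 0 0 0 0.12 100" --pt "0 0 0 0 0 0.12 100" --pt "0 0 0 0 0 0.12 100" --pt "0 0 0 0 0 0.12 100" --pt "0 0 0 0 0 0.12 100"

```text
time_s: 19.9
ee_pos: [0.461, 0.3463, 0.2611]
tool_rot: [3.142, 0.0, -2.551]
force: [0.8, -0.4, 0.5]
grip_width: 0.0539
```

Call:
step_arm --pt "0 0 0 0 0 0.12 100" --pt "0 0 0 0 0 0.12 100" --pt "0 0 0 0 0 0.12 100" --pt "0 0 0 0 0 0.12 100" --pt "0 0 0 0 0 0.12 100" --pt "0 0 0 0 0 0.12 100" --pt "0 0 0 0 0 0.12 100" --pt "0 0 0 0 0 0.12 100" --pt "0 0 0 0 0 0.12 100" --pt "0 0 0 0 0 0.12 100" --pt "0 0 0 0 0 0.12 100" --pt "0 0 0 0 0 0.12 100"

```text
time_s: 20.9
ee_pos: [0.461, 0.3463, 0.2611]
tool_rot: [3.141, -0.0, 2.292]
force: [-0.1, 1.0, 0.8]
grip_width: 0.0538
```

Call:
step_arm --pt "0 0 0 0 0 0.12 100" --pt "0 0 0 0 0 0.12 100" --pt "0 0 0 0 0 0.12 100" --pt "0 0 0 0 0 0.12 100" --pt "0 0 0 0 0 0.12 100" --pt "0 0 0 0 0 0.12 100" --pt "0 0 0 0 0 0.12 100" --pt "0 0 0 0 0 0.12 100" --pt "0 0 0 0 0 0.12 100" --pt "0 0 0 0 0 0.12 100" --pt "0 0 0 0 0 0.12 100" --pt "0 0 0 0 0 0.12 100"

```text
time_s: 21.9
ee_pos: [0.461, 0.3463, 0.2611]
tool_rot: [3.142, -0.0, 0.852]
force: [0.2, 0.2, 0.5]
grip_width: 0.0537
```

Call:
step_arm --pt "0 0 0 0 0 0.12 100" --pt "0 0 0 0 0 0.12 100" --pt "0 0 0 0 0 0.12 100" --pt "0 0 0 0 0 0.12 100" --pt "0 0 0 0 0 0.12 100" --pt "0 0 0 0 0 0.12 100" --pt "0 0 0 0 0 0.12 100" --pt "0 0 0 0 0 0.12 100" --pt "0 0 0 0 0 0.12 100" --pt "0 0 0 0 0 0.12 100" --pt "0 0 0 0 0 0.12 100" --pt "0 0 0 0 0 0.12 100"

```text
time_s: 22.9
ee_pos: [0.461, 0.3463, 0.2611]
tool_rot: [-3.141, -0.0, -0.588]
force: [0.0, 0.1, 0.3]
grip_width: 0.0537
```

Call:
step_arm --pt "0 0 0 0 0 0.12 100" --pt "0 0 0 0 0 0.12 100" --pt "0 0 0 0 0 0.12 100" --pt "0 0 0 0 0 0 255" --pt "0 0 0 0 0 0 255" --pt "0 0 0 0 0 0 255" --pt "0 0 0 0 0 0 255" --pt "0 0 0 0 0 0 255" --pt "0 0 0 0 0 0 255"

```text
time_s: 23.65
ee_pos: [0.4607, 0.3461, 0.2612]
tool_rot: [3.141, 0.0, -0.94]
force: [-2.9, -2.0, 1.9]
grip_width: 0.0375
```

Run:
```python
from h import *
o=robot.get_obs()
for k in ['ee_pos','tool_rot','q','force','ft_torque','grip_width']: print(k,np.round(o[k],4))
snap('wrist','w9')
```

```text
ee_pos [0.4607 0.3461 0.2612]
tool_rot [ 3.1407  0.     -0.9401]
q [ 4.3840e-01  3.5140e-01  1.7107e+00 -2.0000e-04  1.0803e+00  2.9494e+00]
force [-2.8579 -1.9917  1.8726]
ft_torque [-0.2223  0.3603  0.0502]
grip_width 0.0375
```

View pics/w9.png

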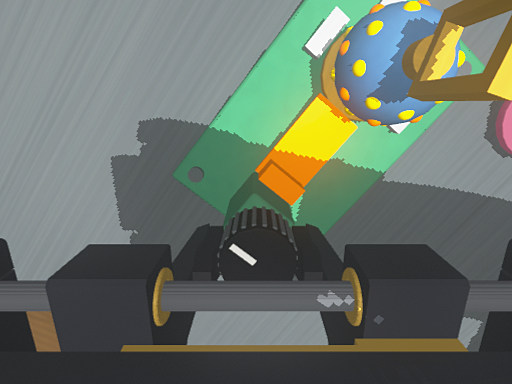

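Call:
step_arm --pt "0 0 0 0 0 -0.12 255" --pt "0 0 0 0 0 -0.12 255" --pt "0 0 -0.0001 0 0 -0.12 255" --pt "0 0 0 0 0 -0.12 255" --pt "0 0 -0.0001 0 0 -0.12 255" --pt "0 0 0 0 0 -0.12 255" --pt "0 0 -0.0001 0 0 -0.12 255" --pt "0 0 0 0 0 -0.12 255" --pt "0 0 -0.0001 0 0 -0.12 255" --pt "0 0 0 0 0 -0.12 255" --pt "0 0 -0.0001 0 0 -0.12 255" --pt "0 0 0 0 0 -0.12 255"

```text
time_s: 24.7
ee_pos: [0.4607, 0.3461, 0.2619]
tool_rot: [-3.142, 0.001, 0.505]
force: [-4.0, -2.4, 3.5]
grip_width: 0.0375
```

Call:
step_arm --pt "0 0 0 0 0 -0.12 255" --pt "0 0 0 0 0 -0.12 255" --pt "0 0 -0.0001 0 0 -0.12 255" --pt "0 0 0 0 0 -0.12 255" --pt "0 0 -0.0001 0 0 -0.12 255" --pt "0 0 0 0 0 -0.12 255" --pt "0 0 -0.0001 0 0 -0.12 255" --pt "0 0 0 0 0 -0.12 255" --pt "0 0 -0.0001 0 0 -0.12 255" --pt "0 0 0 0 0 -0.12 255" --pt "0 0 -0.0001 0 0 -0.12 255" --pt "0 0 0 0 0 -0.12 255"

```text
time_s: 25.7
ee_pos: [0.4607, 0.3461, 0.2625]
tool_rot: [-3.141, 0.0, 1.945]
force: [-4.4, -2.9, 5.2]
grip_width: 0.0372
```

Run:
```python
from h import *
o=robot.get_obs()
for k in ['ee_pos','tool_rot','q','force','ft_torque','tau','grip_width']: print(k,np.round(o[k],4))
```

```text
ee_pos [0.4607 0.3461 0.2625]
tool_rot [-3.1406e+00  2.0000e-04  1.9452e+00]
q [ 4.3840e-01  3.4960e-01  1.7100e+00 -1.0000e-04  1.0829e+00  6.4100e-02]
force [-4.4025 -2.8515  5.1585]
ft_torque [-0.5417  0.5805 -0.0662]
tau [  0.1384 -44.9539 -30.2114   0.3333  -1.5099   1.8436]
grip_width 0.0372
```

Call:
step_arm --pt "0 0 0 0 0 -0.1 255" --pt "0 0 0 0 0 -0.1 255" --pt "0 0 -0.0001 0 0 -0.1 255" --pt "0 0 0 0 0 -0.1 255"

```text
time_s: 26.03
ee_pos: [0.4607, 0.3461, 0.2627]
tool_rot: [-3.141, -0.0, 2.344]
force: [-4.0, -3.7, 5.8]
grip_width: 0.0371
```

```bash
python3 -c "
from h import *
o=robot.get_obs();print(o['ft_torque'],o['tool_rot'],o['q'][5])"
```

```text
[-0.54305119  0.54034127 -0.04246603] [-3.14059415e+00 -1.81201472e-04  2.34419947e+00] -0.3349066304503261
```

Call:
step_arm --pt "0 0 0 0 0 -0.1 255" --pt "0 0 0 0 0 -0.1 255" --pt "0 0 -0.0001 0 0 -0.1 255" --pt "0 0 0 0 0 -0.1 255"

```text
time_s: 26.37
ee_pos: [0.4607, 0.3461, 0.2629]
tool_rot: [-3.141, -0.0, 2.744]
force: [-4.4, -4.0, 6.4]
grip_width: 0.0376
```

```bash
python3 -c "
from h import *
o=robot.get_obs();print(o['ft_torque'],o['tool_rot'],o['q'][5])"
```

```text
[-0.64798449  0.57418953 -0.09365788] [-3.14078658e+00 -4.41344540e-04  2.74418780e+00] -0.7348850609611483
```

Call:
step_arm --pt "0 0 0 0 0 -0.1 255" --pt "0 0 0 0 0 -0.1 255" --pt "0 0 -0.0001 0 0 -0.1 255" --pt "0 0 0 0 0 -0.1 255"

```text
time_s: 26.7
ee_pos: [0.4608, 0.3461, 0.2631]
tool_rot: [-3.141, -0.001, -3.139]
force: [-4.0, -2.7, 5.9]
grip_width: 0.0374
```

```bash
python3 -c "
from h import *
o=robot.get_obs();print(o['ft_torque'],o['tool_rot'],o['q'][5])"
```

```text
[-0.54874996  0.55071821 -0.049816  ] [-3.14102815e+00 -6.12166755e-04 -3.13897033e+00] -1.1349065107129268
```

Call:
step_arm --pt "0 0 0 0 0 -0.1 255" --pt "0 0 0 0 0 -0.1 255" --pt "0 0 -0.0001 0 0 -0.1 255" --pt "0 0 0 0 0 -0.1 255"

```text
time_s: 27.03
ee_pos: [0.4607, 0.3461, 0.2632]
tool_rot: [-3.141, -0.001, -2.739]
force: [-4.8, -3.2, 7.4]
grip_width: 0.0372
```

```bash
python3 -c "
from h import *
o=robot.get_obs();print(o['ft_torque'],o['tool_rot'],o['q'][5]);snap('wrist','w10')"
```

```text
[-0.55419104  0.61219993 -0.06473871] [-3.14136658e+00 -7.44294367e-04 -2.73893346e+00] -1.5348978765767205
```

View pics/w10.png

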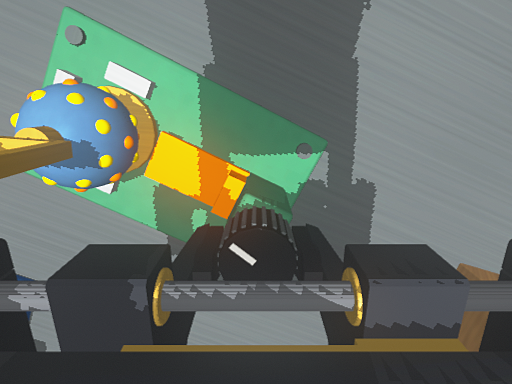

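Call:
step_arm --pt "0 0 0 0 0 -0.1 255" --pt "0 0 0 0 0 -0.1 255" --pt "0 0 -0.0001 0 0 -0.1 255" --pt "0 0 0 0 0 -0.1 255"

```text
time_s: 27.42
ee_pos: [0.4613, 0.3466, 0.2634]
tool_rot: [3.141, 0.003, -2.341]
force: [-0.2, 3.0, -0.3]
grip_width: 0.0372
```

```bash
python3 -c "
from h import *
o=robot.get_obs();print(o['ft_torque'],o['tool_rot'],o['q'][5])"
```

```text
[ 0.48431315  0.08325738 -0.66114554] [ 3.14126640e+00  2.62292800e-03 -2.34054586e+00] -1.9340135826209721
```

Call:
step_arm --pt "0 0 0 0 0 -0.1 255" --pt "0 0 0 0 0 -0.1 255" --pt "0 0 -0.0001 0 0 -0.1 255" --pt "0 0 0 0 0 -0.1 255"

```text
time_s: 27.75
ee_pos: [0.4609, 0.3467, 0.263]
tool_rot: [3.141, 0.002, -1.94]
force: [-2.3, 0.6, 0.5]
grip_width: 0.0378
```

```bash
python3 -c "
from h import *
o=robot.get_obs();print(o['ft_torque'],o['tool_rot'],o['q'][5]);snap('wrist','w11')"
```

```text
[ 0.11249602  0.3593703  -0.53709325] [ 3.14111936e+00  2.01308947e-03 -1.94047217e+00] -2.334016461935451
```

View pics/w11.png

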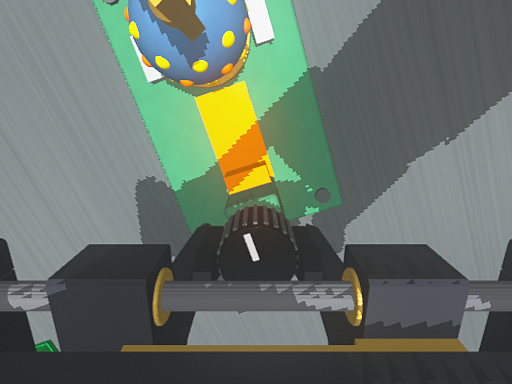

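Call:
step_arm --pt "0 0 0 0 0 0 80" --pt "0 0 0 0 0 0 80" --pt "0 0 0 0 0 0 80" --pt "0 0 -0.015 0 0 0 60" --pt "0 0 -0.025 0 0 0.119 0" --pt "0 0 -0.025 0 0 0.119 0" --pt "0 0 -0.025 0 0 0.119 0" --pt "0 0 -0.025 0 0 0.119 0" --pt "0 0 -0.025 0 0 0.119 0" --pt "0 0 -0.025 0 0 0.119 0" --pt "0 0 -0.02 0 0 0.119 0" --pt "0 0 0 0 0 0.122 0"

```text
time_s: 28.8
ee_pos: [0.4618, 0.3465, 0.4535]
tool_rot: [3.14, 0.009, -2.907]
force: [0.2, 0.1, 0.2]
grip_width: 0.0881
```

Call:
step_arm --pt "0.009 -0.028 0 0 0 0 0" --pt "0.009 -0.028 0 0 0 0 0" --pt "0.009 -0.028 0 0 0 0 0" --pt "0.009 -0.029 0 0 0 0 0" --pt "0 0 0 0 0 0 0" --pt "0 0 0 0 0 0 0"

```text
time_s: 29.3
ee_pos: [0.4532, 0.2267, 0.4482]
tool_rot: [-3.142, 0.001, -2.903]
force: [-0.1, -0.5, 0.4]
grip_width: 0.088
```

Run:
```python
from h import *
o=robot.get_obs(); print(o['ee_pos'],o['tool_rot'],o['q'].round(3),o['force'])
im=snap('wrist','w12'); print(proj('wrist',[.453,.227,.152],o),proj('wrist',[.461,.3463,.122],o))
cv2.imwrite('pics/w12c.png',cv2.resize(im[100:280,150:410,::-1],None,fx=3,fy=3,interpolation=2))
snap('scene','sc12');snap('side','sd12')
```

```text
[0.45322701 0.22670727 0.44823433] [-3.14153065e+00  9.32929690e-04 -2.90329765e+00] [ 0.229 -0.01   1.724 -0.     1.427 -1.58 ] [-0.11820112 -0.45019825  0.38688375]
[257.24828944 178.75287001] [359.03929649 202.86118411]
```

View pics/w12c.png

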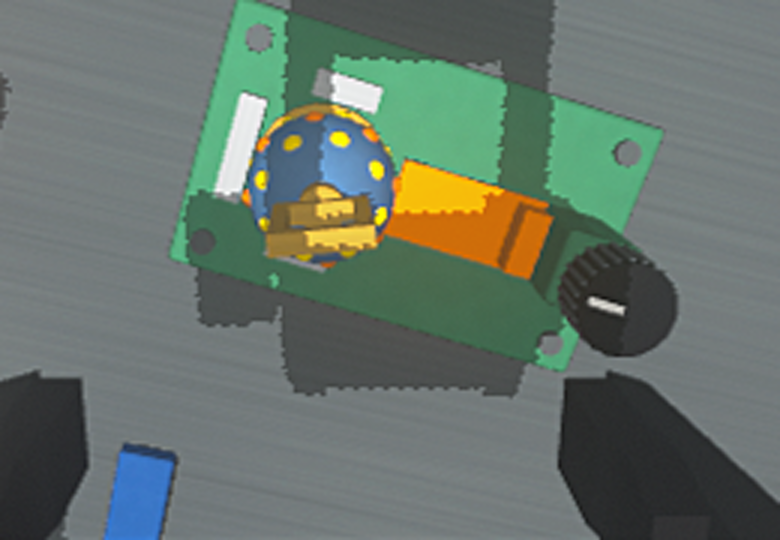

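View pics/sd12.png

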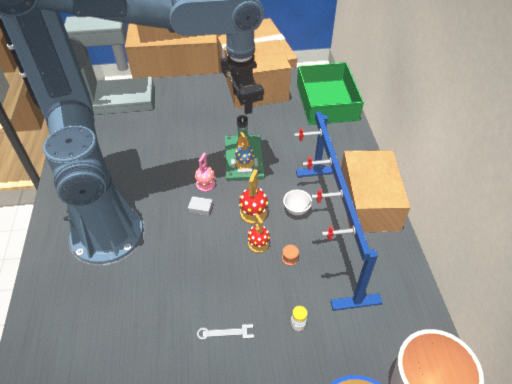

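Run:
```python
from h import *
o=robot.get_obs()
c=lambda x,y:onz('wrist',(150+x/3,100+y/3),.152,o)
for A,B in [((266,258),(376,248)),((266,236),(376,226))]:
    a,b=c(*A),c(*B); d=b-a; print(a,b,(a+b)/2,np.arctan2(-d[0],d[1]))
```

```text
[0.46436343 0.21266476 0.152     ] [0.45234478 0.24715827 0.152     ] [0.45835411 0.22991152 0.152     ] 0.3352773388769659
[0.45701983 0.21100377 0.152     ] [0.4451172  0.24524471 0.152     ] [0.45106852 0.22812424 0.152     ] 0.33454776787064383
```

Call:
step_arm --pt "-0.0015 0.001 0.02 0 0 -0.07 0" --pt "0 0 0.03 0 0 0 0" --pt "0 0 0.03 0 0 0 0" --pt "0 0 0.03 0 0 0 0" --pt "0 0 0.03 0 0 0 0" --pt "0 0 0.02 0 0 0 0" --pt "0 0 0.013 0 0 0 0" --pt "0 0 0 0 0 0 100" --pt "0 0 0 0 0 0 150" --pt "0 0 0 0 0 0 150" --pt "0 0 0 0 0 0 150" --pt "0 0 0 0 0 0 150" --squeeze 20

```text
time_s: 30.45
ee_pos: [0.4548, 0.2296, 0.2762]
tool_rot: [-3.141, 0.003, -2.829]
force: [1.0, 0.0, 0.3]
grip_width: 0.0568
```

Call:
step_arm --pt "0 0 0 0 0 0 255" --pt "0 0 0 0 0 0 255" --pt "0 0 0 0 0 0 255" --pt "0 0 0 0 0 0 255" --pt "0 0 0 0 0 0 255" --pt "0 0 0 0 0 0 255" --pt "0 0 0 0 0 0 255"

```text
time_s: 31.03
ee_pos: [0.4544, 0.2292, 0.2751]
tool_rot: [-3.141, 0.0, -2.829]
force: [-0.7, -2.5, 1.4]
grip_width: 0.0359
```

Run:
```python
from h import *
o=robot.get_obs(); print(o['ee_pos'],o['tool_rot'],o['q'].round(3),o['force'],o['grip_width'])
im=snap('wrist','w13')
```

```text
[0.4544181  0.22915588 0.27509861] [-3.14141883e+00  3.21104450e-04 -2.82946908e+00] [ 0.234  0.196  1.877 -0.     1.068 -1.649] [-0.72353812 -2.50867725  1.36944818] 0.03592705977026815
```

View pics/w13.png

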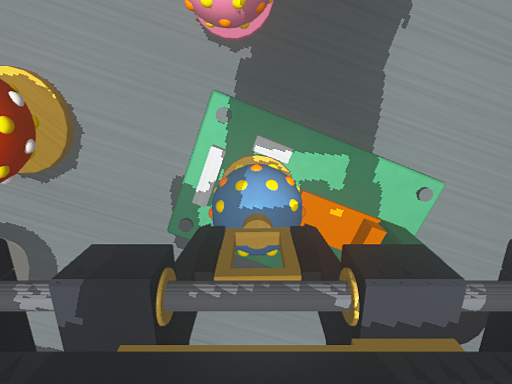

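Run:
```python
from h import *
def cen(f):
    im=cv2.imread(f); h=cv2.cvtColor(im,cv2.COLOR_BGR2HSV)
    m=((h[...,0]<6)|(h[...,0]>174))&(h[...,1]>150)&(h[...,2]>60)
    n,l,s,c=cv2.connectedComponentsWithStats(m.astype('u1')); return [(c[i].round(2).tolist(),int(s[i,4])) for i in range(1,n) if 12<s[i,4]<150]
for f in ['sd12','sc12','side0','scene0']: print(f,cen(f'pics/{f}.png'))
```

```text
sd12 [([300.71, 134.0], 28), ([309.25, 163.0], 36), ([319.08, 195.63], 38), ([329.95, 233.0], 44)]
sc12 [([331.64, 179.78], 36), ([297.19, 198.36], 36), ([239.47, 223.88], 120), ([259.12, 220.41], 32), ([218.16, 243.03], 38)]
side0 [([300.71, 134.0], 28), ([309.29, 162.86], 35), ([319.0, 195.44], 36), ([329.91, 233.09], 45)]
scene0 [([331.48, 179.4], 25), ([297.21, 198.58], 38), ([239.3, 223.2], 107), ([259.17, 220.17], 30), ([218.16, 242.86], 37)]
```

Run:
```python
from h import *
a=[(300.71,134),(309.27,162.93),(319.04,195.53),(329.93,233.05)]
b=[(331.64,179.7),(297.2,198.45),(259.15,220.3),(218.16,242.95)]
X=[]
for s,c in zip(a,b):
    x,r=tri([ray('side',s),ray('scene',c)]);X.append(x);print(x.round(4),np.round(r,4))
X=np.array(X);y=np.array([.18,.06,-.06,-.18])
m=X.mean(0);p=np.polyfit(y,X,1);print(m,p[0], 'yaw',np.arctan2(-p[0][0],p[0][1]))
w=np.arctan2(-p[0][0],p[0][1]);ex=np.array([np.cos(w),np.sin(w)]);ey=np.array([-ex[1],ex[0]])
for i in range(4): print('seat',i+1,m[:2]+.03*ex+y[i]*ey)
```

```text
[0.6109 0.1033 0.247 ] [0.0025 0.0025]
[ 0.6123 -0.0163  0.2482] [0.001 0.001]
[ 0.6145 -0.1373  0.2484] [0.0015 0.0015]
[ 0.6157 -0.2575  0.2484] [0.0003 0.0003]
[ 0.61336111 -0.07694831  0.24800098] [-0.01365338  1.00268112 -0.0035787 ] yaw 0.013616029147975255
seat 1 [0.64090752 0.10344347]
seat 2 [ 0.64254139 -0.01654541]
seat 3 [ 0.64417526 -0.13653428]
seat 4 [ 0.64580913 -0.25652316]
```

Call:
step_arm --pt "0 0 -0.004 0 0 0 255" --pt "0 0 -0.006 0 0 0 255" --pt "0 0 -0.01 0 0 0 255" --pt "0 0 0 0 0 0 255" --squeeze 30

```text
time_s: 31.42
ee_pos: [0.4549, 0.2295, 0.297]
tool_rot: [-3.142, 0.003, -2.829]
force: [1.4, 0.6, -1.9]
grip_width: 0.0354
```

Run:
```python
from h import *
o=robot.get_obs(); print(o['ee_pos'],o['tool_rot'],o['force'],o['grip_width'])
im=snap('wrist','w14')
```

```text
[0.4548554  0.22947886 0.29700787] [-3.14156314e+00  2.62216745e-03 -2.82928649e+00] [ 1.36624917  0.57863768 -1.91175291] 0.035428549706099474
```

View pics/w14.png

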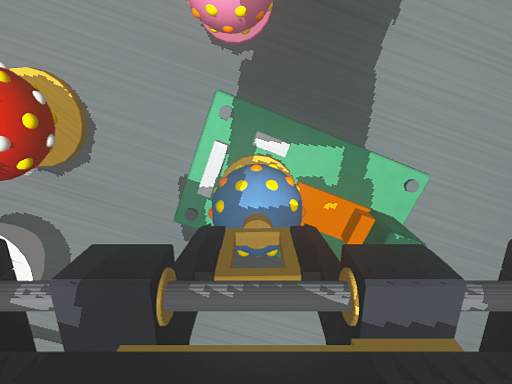

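Call:
step_arm --pt "0 0 -0.023 0 0 0.075 255" --pt "0 0 -0.023 0 0 0.075 255" --pt "0 0 -0.023 0 0 0.075 255" --pt "0 0 -0.023 0 0 0.074 255" --pt "-0.013 -0.02 0 0 0 0 255" --pt "-0.014 -0.021 0 0 0 0 255" --pt "-0.014 -0.021 0 0 0 0 255" --pt "-0.014 -0.021 0 0 0 0 255" --pt "-0.014 -0.022 0 0 0 0 255" --pt "-0.014 -0.022 0 0 0 0 255" --pt "0 0 0 0 0 0 255" --pt "0 0 0 0 0 0 255"

```text
time_s: 32.47
ee_pos: [0.5393, 0.1022, 0.3866]
tool_rot: [3.141, -0.001, -3.131]
force: [-0.5, -0.2, -1.6]
grip_width: 0.0355
```

Run:
```python
from h import *
o=robot.get_obs(); print(o['ee_pos'],o['tool_rot'],o['force'],o['grip_width'])
for n in ['side','scene']:
    im=snap(n,n+'15'); p=proj(n,[.59,.1035,.25]).astype(int);print(p)
    cv2.imwrite(f'pics/{n}15c.png',cv2.resize(im[p[1]-50:p[1]+50,p[0]-65:p[0]+65,::-1],None,fx=6,fy=6,interpolation=2))
```

```text
[0.53926001 0.10223744 0.38655769] [ 3.14134605e+00 -8.23917652e-04 -3.13086392e+00] [-0.53437374 -0.19198104 -1.64256172] 0.03552543781073721
[294 134]
[327 173]
```

View pics/side15c.png

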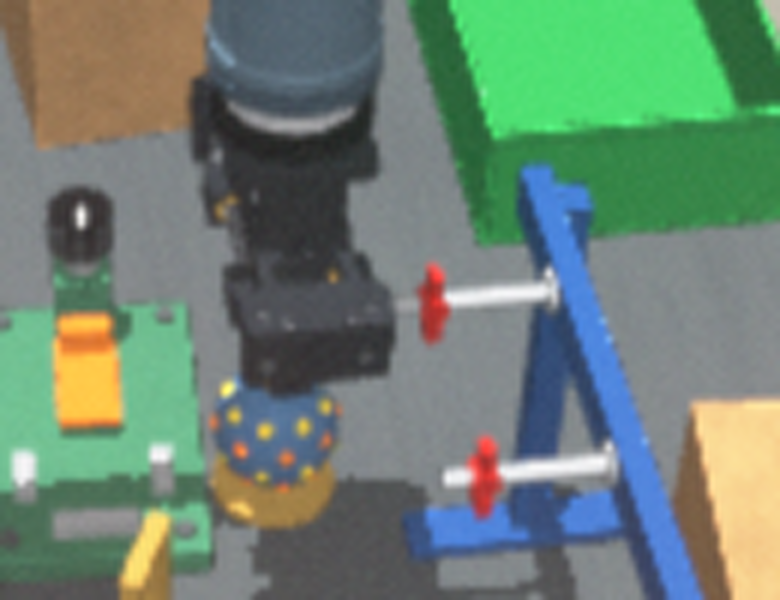

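View pics/scene15c.png

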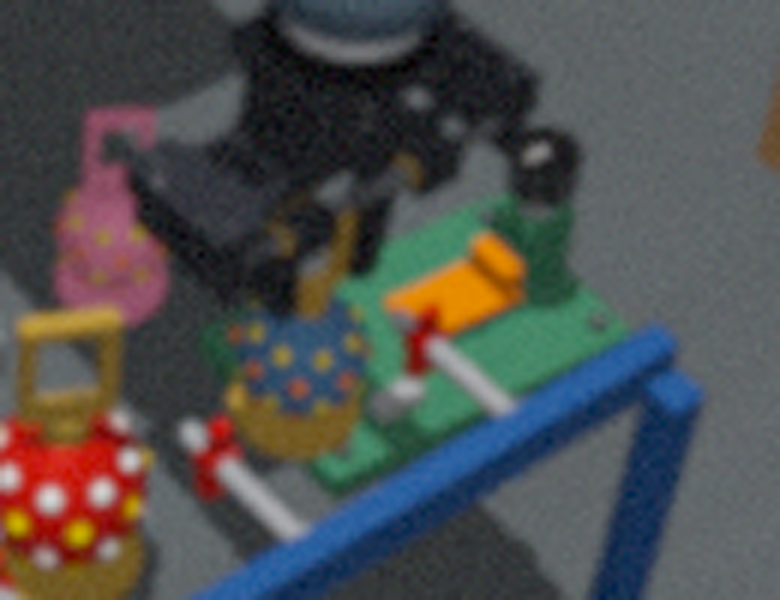

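Run:
```python
from h import *
q={}
C=[]
for n in ['side','scene']:
    im=cv2.imread(f'pics/{n}15.png');h=cv2.cvtColor(im,cv2.COLOR_BGR2HSV)
    p=proj(n,[.539,.102,.1756]).astype(int);print(n,p,proj(n,[.539,.102,.1756]))
    m=np.zeros(h.shape[:2],'u1');m[p[1]-16:p[1]+16,p[0]-16:p[0]+16]=1
    b=((h[...,0]>95)&(h[...,0]<125)&(h[...,1]>70)&(m>0)).astype('u1')
    ys,xs=np.nonzero(b);(c,r)=cv2.minEnclosingCircle(np.stack([xs,ys],1).astype('f4'));print(c,r);C.append(ray(n,c))
print(tri(C))
```

```text
side [276 154] [276.26192577 154.50357669]
(274.2894592285156, 154.0) 9.761967658996582
scene [312 181] [312.04884266 181.20537102]
(309.0, 177.0) 15.000100135803223
(array([0.53091545, 0.09488106, 0.18806084]), [np.float64(0.0017897470533409692), np.float64(0.0017897470533410373)])
```

Call:
step_arm --pt "0 0 -0.003 0 0 0 255" --pt "-0.015 0 0 0 0 0 255" --pt "-0.015 0 0 0 0 0 255" --pt "-0.01 0 0 0 0 0 255" --pt "0 0 0 0 0 0 255"

```text
time_s: 32.98
ee_pos: [0.5797, 0.1047, 0.3903]
tool_rot: [3.142, 0.001, -3.127]
force: [-0.6, 0.5, -3.0]
grip_width: 0.0355
```

Run:
```python
from h import *
o=robot.get_obs(); print(o['ee_pos'],o['tool_rot'],o['force'],o['grip_width'])
for n in ['scene']:
    im=snap(n,n+'16'); p=proj(n,[.59,.1035,.25]).astype(int);print(p)
    cv2.imwrite(f'pics/{n}16c.png',cv2.resize(im[p[1]-50:p[1]+50,p[0]-65:p[0]+65,::-1],None,fx=6,fy=6,interpolation=2))
```

```text
[0.57974045 0.10472117 0.39028595] [ 3.14153434e+00  1.25660040e-03 -3.12712615e+00] [-0.64515468  0.50230353 -3.02366023] 0.035481900966452394
[327 173]
```

View pics/scene16c.png

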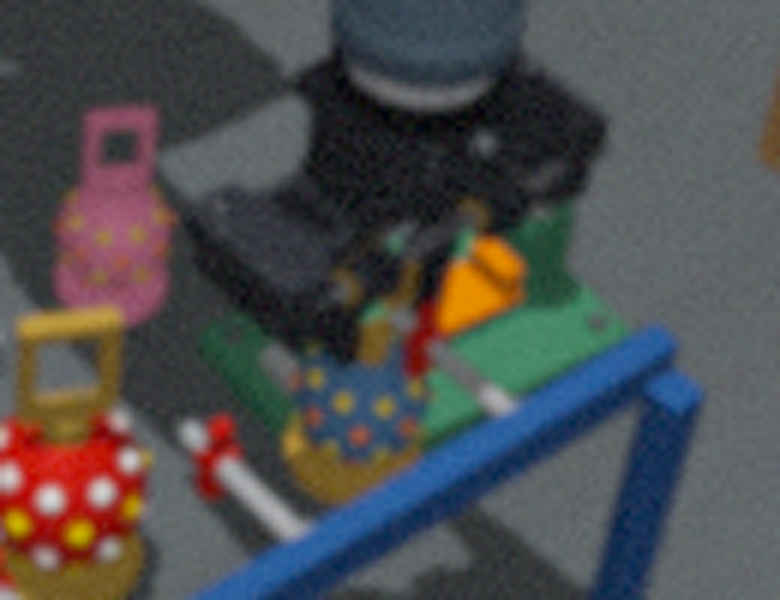

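Call:
step_arm --pt "0 -0.001 0 0 0 0 255" --pt "-0.006 0 0.001 0 0 0 255" --pt "-0.006 0 0 0 0 0 255" --pt "-0.006 0 0 0 0 0 255" --pt "-0.006 0 0 0 0 0 255" --pt "0 0 0 0 0 0 255"

```text
time_s: 33.53
ee_pos: [0.604, 0.103, 0.389]
tool_rot: [-3.142, 0.001, -3.129]
force: [-0.2, -0.2, -2.0]
grip_width: 0.0355
```

Call:
step_arm --pt "-0.006 0 0 0 0 0 255" --pt "-0.006 0 0 0 0 0 255" --pt "-0.006 0 0 0 0 0 255" --pt "-0.006 0 0 0 0 0 255" --pt "0 0 0 0 0 0 255"

```text
time_s: 33.95
ee_pos: [0.628, 0.1033, 0.3889]
tool_rot: [-3.142, 0.001, -3.129]
force: [0.4, -0.2, -2.1]
grip_width: 0.0351
```

Run:
```python
from h import *
o=robot.get_obs(); print(o['ee_pos'],o['tool_rot'],o['force'],o['grip_width'])
for n in ['scene','side']:
    im=snap(n,n+'17'); p=proj(n,[.61,.1035,.25]).astype(int);print(p)
    cv2.imwrite(f'pics/{n}17c.png',cv2.resize(im[p[1]-50:p[1]+50,p[0]-65:p[0]+65,::-1],None,fx=6,fy=6,interpolation=2))
```

```text
[0.62801974 0.10331345 0.38889888] [-3.14155416e+00  7.64430673e-04 -3.12864310e+00] [ 0.41334588 -0.21409409 -2.12569625] 0.035133453203472574
[332 177]
[300 134]
```

View pics/scene17c.png

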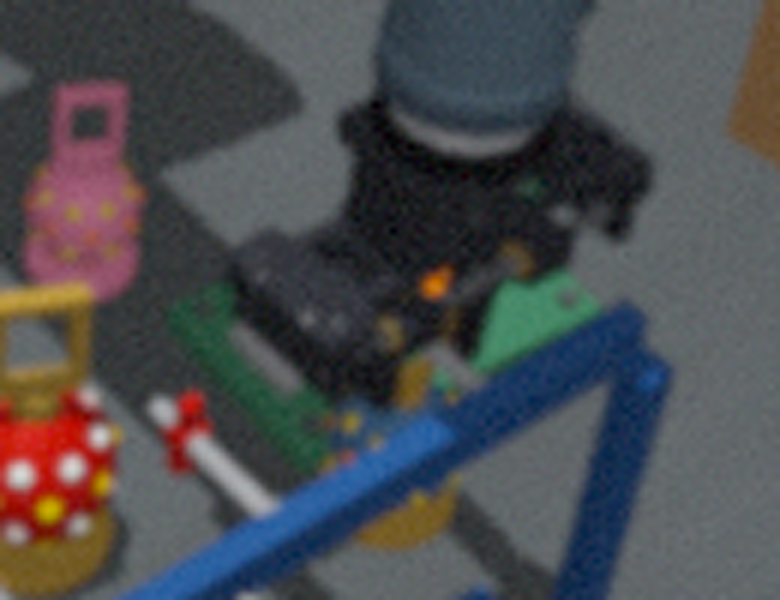

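View pics/side17c.png

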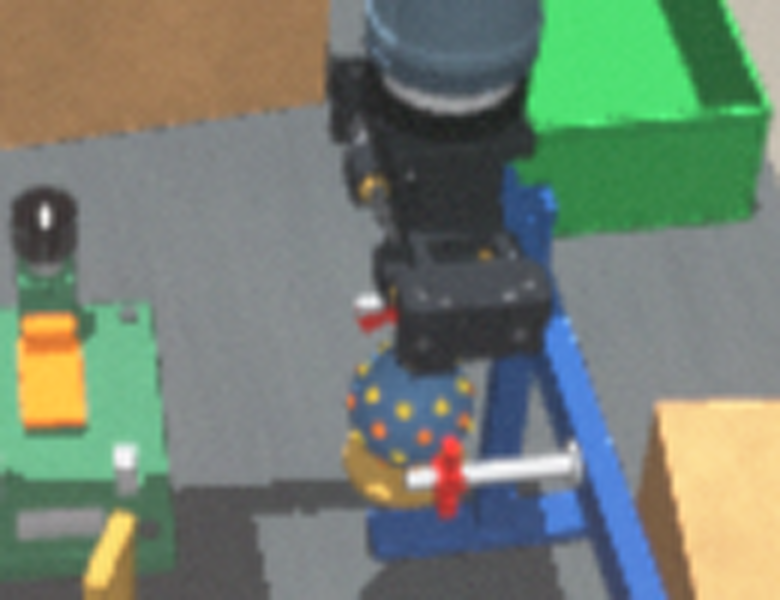

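Call:
step_arm --pt "-0.006 0 0 0 0 0 255" --pt "-0.006 0 0 0 0 0 255" --pt "-0.006 0 0 0 0 0 255" --pt "0 0 0 0 0 0 255" --pt "0 0 0 0 0 0 255"

```text
time_s: 34.47
ee_pos: [0.6453, 0.1037, 0.3887]
tool_rot: [-3.142, -0.0, -3.128]
force: [0.1, 0.8, -1.6]
grip_width: 0.0358
```

Run:
```python
from h import *
o=robot.get_obs(); print(o['ee_pos'],o['tool_rot'],o['force'],o['grip_width'])
for n in ['side']:
    im=snap(n,n+'18'); p=proj(n,[.61,.1035,.25]).astype(int);print(p)
    cv2.imwrite(f'pics/{n}18c.png',cv2.resize(im[p[1]-50:p[1]+50,p[0]-65:p[0]+65,::-1],None,fx=6,fy=6,interpolation=2))
```

```text
[0.64527604 0.10367732 0.38873849] [-3.14157714e+00 -2.29047495e-04 -3.12841443e+00] [ 0.109291    0.78319103 -1.57309912] 0.03577385175762881
[300 134]
```

View pics/side18c.png

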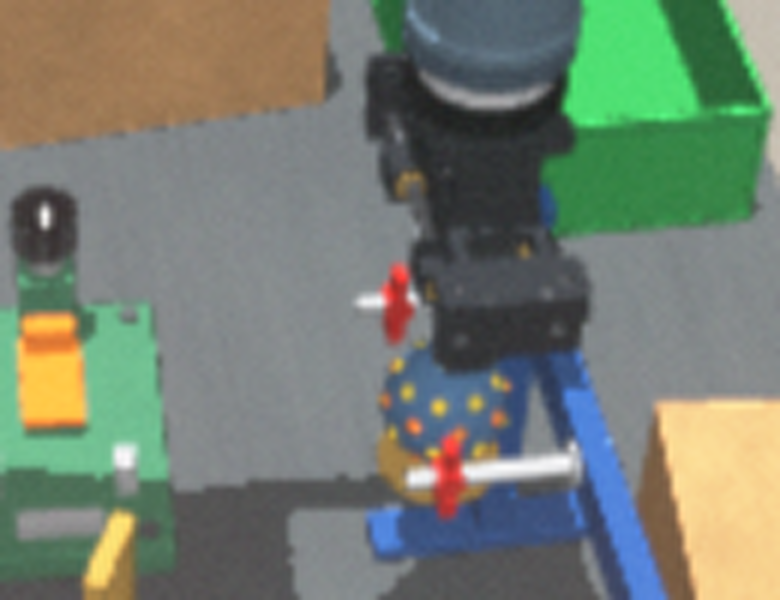

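Call:
step_arm --pt "0 0 0.002 0 0 0 255" --pt "0 0 0.002 0 0 0 255" --pt "0 0 0.001 0 0 0 255" --pt "0 0 0 0 0 0 255"

```text
time_s: 34.85
ee_pos: [0.6448, 0.1037, 0.384]
tool_rot: [3.142, -0.0, -3.128]
force: [-0.2, 0.7, -0.9]
grip_width: 0.0355
```

Call:
step_arm --pt "0 0 0.001 0 0 0 255" --pt "0 0 0.001 0 0 0 255" --pt "0 0 0 0 0 0 255"

```text
time_s: 35.1
ee_pos: [0.6449, 0.1038, 0.3837]
tool_rot: [-3.141, 0.001, -3.128]
force: [-4.2, -0.6, 5.6]
grip_width: 0.0351
```

Call:
step_arm --pt "0 0 -0.001 0 0 0 120" --pt "0 0 0 0 0 0 100" --pt "0 0 0 0 0 0 80" --pt "0 0 0 0 0 0 80" --pt "0 0 0 0 0 0 80" --pt "0 0 -0.01 0 0 0 80" --pt "0 0 -0.02 0 0 0 80" --pt "0 0 -0.03 0 0 0 80" --pt "0 0 -0.03 0 0 0 80"

```text
time_s: 35.85
ee_pos: [0.6447, 0.1037, 0.4736]
tool_rot: [3.142, -0.002, -3.128]
force: [0.4, 0.0, 0.3]
grip_width: 0.0606
```

Run:
```python
from h import *
o=robot.get_obs(); print(o['ee_pos'],o['tool_rot'],o['force'],o['grip_width'])
for n in ['side','scene']:
    im=snap(n,n+'19'); p=proj(n,[.61,.1035,.25]).astype(int);print(p)
    cv2.imwrite(f'pics/{n}19c.png',cv2.resize(im[p[1]-50:p[1]+50,p[0]-65:p[0]+65,::-1],None,fx=6,fy=6,interpolation=2))
```

```text
[0.64471256 0.10369998 0.47360633] [ 3.14153540e+00 -1.99543671e-03 -3.12838248e+00] [0.42556241 0.04675367 0.34341407] 0.06058572798496891
[300 134]
[332 177]
```

View pics/side19c.png

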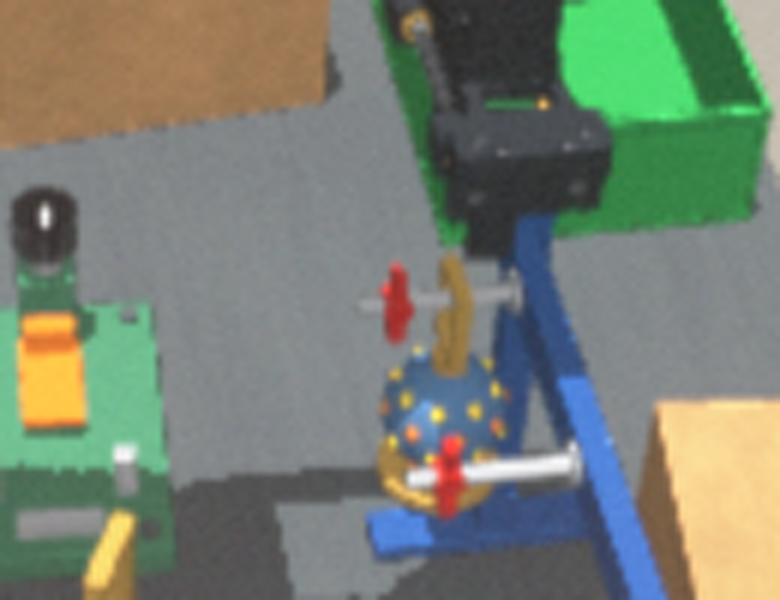

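View pics/scene19.png

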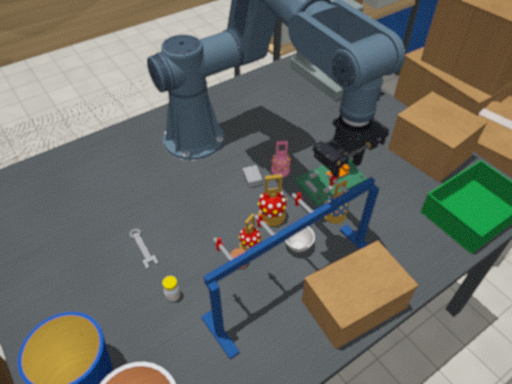

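Run:
```python
from h import *
a=cv2.imread('pics/side19.png')[150:290,190:370]; cv2.imwrite('pics/s19z.png',cv2.resize(a,None,fx=4,fy=4,interpolation=2))
a=cv2.imread('pics/scene19.png')[160:280,190:330]; cv2.imwrite('pics/c19z.png',cv2.resize(a,None,fx=5,fy=5,interpolation=2))
```

```text
(no output)
```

View pics/s19z.png

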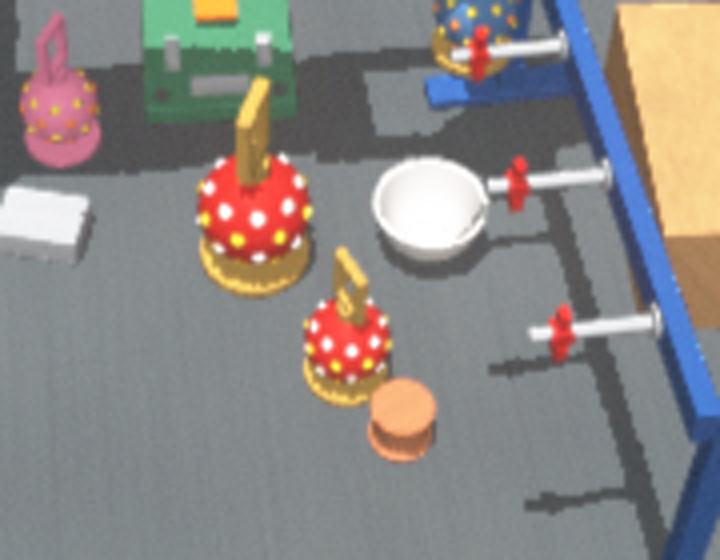

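View pics/c19z.png

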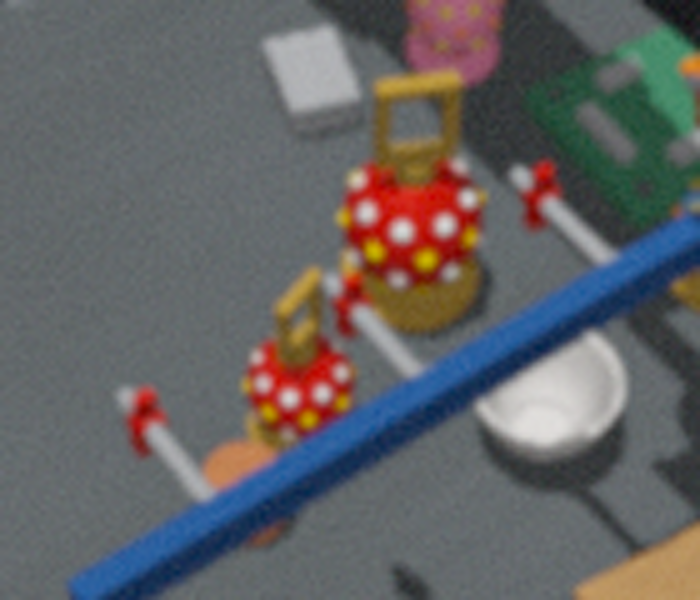

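Run:
```python
from h import *
print(tri([ray('side',(277,213.3)),ray('scene',(250,215))]))
print(tri([ray('side',(277,235)),ray('scene',(250,237))]))
o=robot.get_obs();print(o['q'].round(3))
```

```text
(array([ 0.51302394, -0.09594392,  0.13703475]), [np.float64(0.001589970488782721), np.float64(0.0015899704887827513)])
(array([ 0.51524503, -0.09881673,  0.03671763]), [np.float64(0.000664075756157946), np.float64(0.0006640757561579342)])
[-0.022  0.304  1.306  0.     1.521 -1.606]
```

Call:
step_arm --pt "0.019 -0.028 0 0 0 0 0" --pt "0.019 -0.028 0 0 0 0 0" --pt "0.019 -0.028 0 0 0 0 0" --pt "0.019 -0.028 0 0 0 0 0" --pt "0.019 -0.029 0.005 0 0 0 0" --pt "0.019 -0.029 0.01 0 0 0 0" --pt "0.019 -0.029 0.01 0 0 0 0" --pt "0 0 0 0 0 0 0" --pt "0 0 0 0 0 0 0"

```text
time_s: 36.7
ee_pos: [0.5138, -0.0983, 0.4475]
tool_rot: [3.141, -0.001, -3.132]
force: [-0.0, -0.4, 0.8]
grip_width: 0.088
```

Run:
```python
from h import *
o=robot.get_obs(); print(o['ee_pos'],o['tool_rot'],o['force'],o['q'].round(3))
im=snap('wrist','w20'); p=proj('wrist',[.514,-.097,.132],o);print(p);p=p.astype(int)
cv2.imwrite('pics/w20c.png',cv2.resize(im[p[1]-80:p[1]+80,p[0]-110:p[0]+110,::-1],None,fx=3.5,fy=3.5,interpolation=2))
```

```text
[ 0.51377783 -0.09825667  0.4475224 ] [ 3.14096226e+00 -8.72794802e-04 -3.13187555e+00] [-0.02772353 -0.37780257  0.79871998] [-0.416  0.029  1.685  0.     1.428 -1.997]
[257.69344886 175.05803568]
```

View pics/w20c.png

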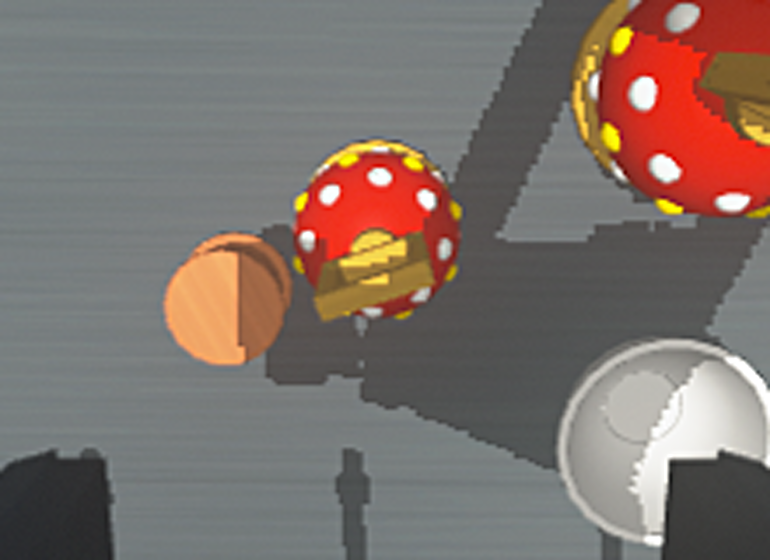

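Run:
```python
from h import *
o=robot.get_obs()
c=lambda x,y:onz('wrist',(257-110+x/3.5,175-80+y/3.5),.132,o)
Q=[c(*u) for u in [(314,295),(424,261),(436,284),(321,320)]]
print(np.mean(Q,0),np.linalg.norm(Q[0]-Q[1]),np.linalg.norm(Q[1]-Q[2]))
for a,b in [(Q[0],Q[1]),(Q[3],Q[2])]:
    d=b-a;print(np.arctan2(-d[0],d[1]))
sp=c(225,305);print(onz('wrist',(147+225/3.5,95+305/3.5),.04,o))
```

```text
[ 0.51837527 -0.10037343  0.132     ] 0.034780818489366636 0.00800017511027758
0.3176549683310713
0.32365375936416957
[ 0.54897783 -0.16030272  0.04      ]
```

Run:
```python
from h import *
o=robot.get_obs()
im=cv2.imread('pics/w20.png'); cv2.imwrite('pics/w20d.png',cv2.resize(im[60:200,290:490],None,fx=4,fy=4,interpolation=2))
```

```text
(no output)
```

View pics/w20d.png

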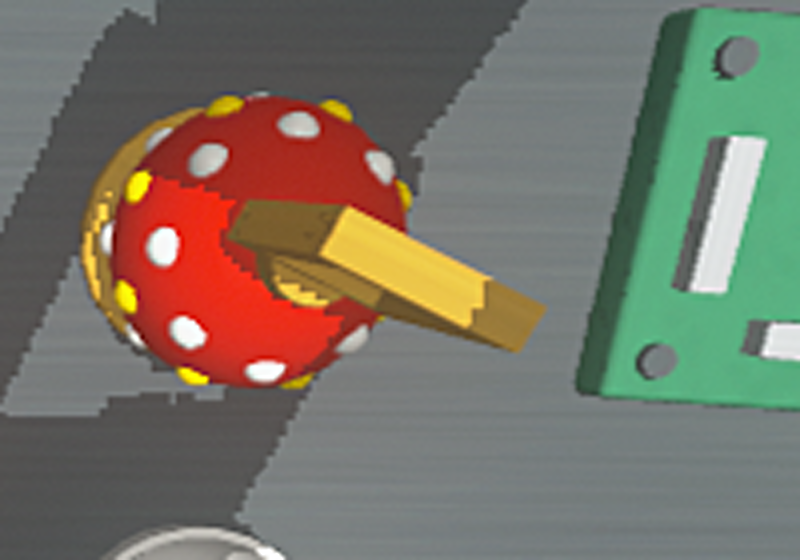

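Run:
```python
from h import *
o=robot.get_obs()
for z in (.178,.185):
  for u in [(348,207),(320,252),(545,305),(518,352)]:
    p=onz('wrist',(290+u[0]/4,60+u[1]/4),z,o); d=p[:2]-[.5184,-.1004]; f=-2.83
    print(z,p.round(4),'along x,y tool',np.cos(f)*d[0]+np.sin(f)*d[1],np.sin(f)*d[0]-np.cos(f)*d[1])
```

```text
0.178 [0.4483 0.0028 0.178 ] along x,y tool 0.03510093312520519 0.1196892139045374
0.178 [ 0.4575 -0.002   0.178 ] along x,y tool 0.027755978005203838 0.11235711279949649
0.178 [0.4681 0.0475 0.178 ] along x,y tool 0.0025119102732357665 0.15621202969489975
0.178 [0.4782 0.0435 0.178 ] along x,y tool -0.00587475784651751 0.14925537240928985
0.185 [ 0.4481 -0.      0.185 ] along x,y tool 0.03614175950321287 0.11708135196016423
0.185 [ 0.4571 -0.0046  0.185 ] along x,y tool 0.029002378304469088 0.10995446501240465
0.185 [0.4674 0.0435 0.185 ] along x,y tool 0.004464852941700917 0.15258195068660635
0.185 [0.4772 0.0395 0.185 ] along x,y tool -0.003687085322866643 0.14581999946708987
```

Call:
step_arm --pt "-0.0045 -0.002 0 0 0 -0.1 0" --pt "0 0 0.02 0 0 -0.1 0" --pt "0 0 0.03 0 0 -0.1 0" --pt "0 0 0.03 0 0 0 0" --pt "0 0 0.03 0 0 0 0" --pt "0 0 0.03 0 0 0 40" --pt "0 0 0.03 0 0 0 60" --pt "0 0 0.022 0 0 0 60" --pt "0 0 0 0 0 0 60" --pt "0 0 0 0 0 0 100" --pt "0 0 0 0 0 0 120" --squeeze 20

```text
time_s: 37.67
ee_pos: [0.5203, -0.0985, 0.2575]
tool_rot: [-3.14, 0.002, -2.827]
force: [0.5, -0.4, 0.1]
grip_width: 0.0561
```

Call:
step_arm --pt "0 0 0 0 0 0 255" --pt "0 0 0 0 0 0 255" --pt "0 0 0 0 0 0 255" --pt "0 0 0 0 0 0 255" --pt "0 0 0 0 0 0 255" --pt "0 0 0 0 0 0 255"

```text
time_s: 38.17
ee_pos: [0.5198, -0.0994, 0.2573]
tool_rot: [-3.14, 0.002, -2.829]
force: [0.5, -0.0, 4.9]
grip_width: 0.0355
```

Run:
```python
from h import *
o=robot.get_obs(); print(o['ee_pos'],o['tool_rot'],o['q'].round(3),o['force'],o['grip_width'])
im=snap('wrist','w21')
```

```text
[ 0.5197869  -0.09936556  0.25729643] [-3.13981163e+00  2.16627203e-03 -2.82867913e+00] [-0.413  0.265  1.836  0.     1.039 -2.297] [ 0.46711913 -0.03197327  4.87855076] 0.03545384961151585
```

View pics/w21.png

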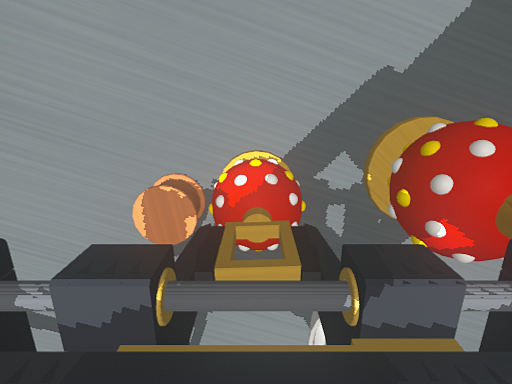

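Call:
step_arm --pt "0 0 -0.005 0 0 0 255" --pt "0 0 -0.01 0 0 0 255" --pt "0 0 -0.02 0 0 0 255" --pt "0 0 -0.025 0 0 0 255" --pt "0 0 -0.025 0 0 0 255" --pt "0 0 -0.025 0 0 0.1 255" --pt "0 0 -0.024 0 0 0.1 255" --pt "0 0 0 0 0 0.1 255" --pt "0 0 0 0 0 0 255" --pt "0 0 0 0 0 0 255" --squeeze 30

```text
time_s: 39.05
ee_pos: [0.5187, -0.0988, 0.3899]
tool_rot: [3.141, -0.001, -3.125]
force: [0.2, -0.2, -2.0]
grip_width: 0.0355
```

Call:
step_arm --pt "-0.012 -0.013 -0.001 0 0 0.003 255" --pt "-0.012 -0.013 0 0 0 0 255" --pt "-0.012 -0.013 0 0 0 0 255" --pt "0 0 0 0 0 0 255" --pt "0 0 0 0 0 0 255"

```text
time_s: 39.47
ee_pos: [0.5553, -0.1378, 0.3893]
tool_rot: [3.14, -0.003, -3.13]
force: [0.8, 0.3, -2.2]
grip_width: 0.0355
```

Run:
```python
from h import *
o=robot.get_obs(); print(o['ee_pos'],o['tool_rot'],o['force'],o['grip_width'])
for n in ['scene','side']:
    im=snap(n,n+'22'); p=proj(n,[.61,-.1365,.25]).astype(int);print(p)
    cv2.imwrite(f'pics/{n}22c.png',cv2.resize(im[p[1]-50:p[1]+50,p[0]-65:p[0]+65,::-1],None,fx=6,fy=6,interpolation=2))
```

```text
[ 0.55527093 -0.13780575  0.38933876] [ 3.13997614e+00 -2.99592257e-03 -3.13002930e+00] [ 0.84702955  0.28082079 -2.23978497] 0.035501554240293436
[258 217]
[317 195]
```

View pics/scene22c.png

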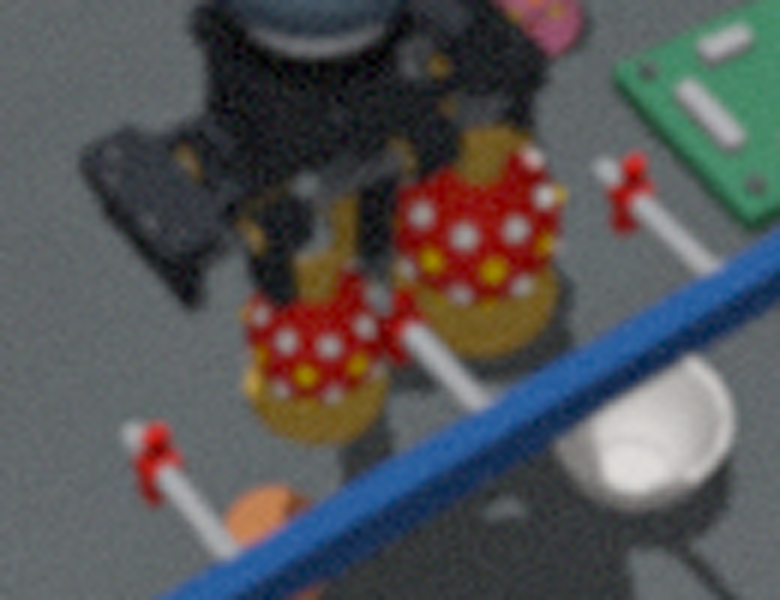

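View pics/side22c.png

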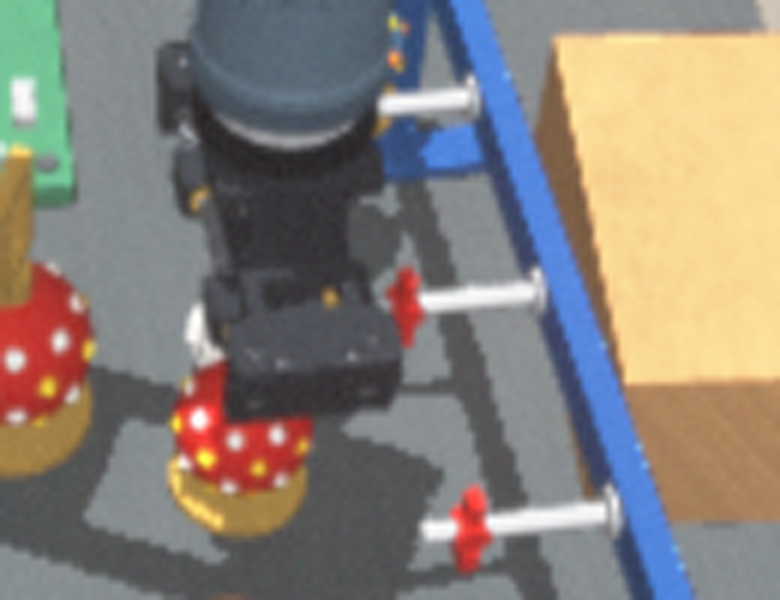

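Call:
step_arm --pt "0 0 -0.001 0 0 0 255" --pt "-0.008 0 -0.001 0 0 0 255" --pt "-0.008 0 0 0 0 0 255" --pt "-0.008 0 0 0 0 0 255" --pt "-0.006 0 0 0 0 0 255" --pt "0 0 0 0 0 0 255"

```text
time_s: 40.07
ee_pos: [0.5868, -0.1371, 0.3929]
tool_rot: [-3.141, 0.001, -3.131]
force: [-0.2, 0.5, -2.2]
grip_width: 0.0354
```

Call:
step_arm --pt "-0.006 0 0 0 0 0 255" --pt "-0.006 0 0 0 0 0 255" --pt "-0.006 0 0 0 0 0 255" --pt "-0.006 0 0 0 0 0 255" --pt "-0.006 0 0 0 0 0 255" --pt "0 0 0 0 0 0 255"

```text
time_s: 40.57
ee_pos: [0.6165, -0.137, 0.3928]
tool_rot: [-3.142, 0.0, -3.131]
force: [0.2, -0.7, -1.2]
grip_width: 0.0356
```

Run:
```python
from h import *
o=robot.get_obs(); print(o['ee_pos'],o['tool_rot'],o['force'],o['grip_width'])
for n in ['scene','side']:
    im=snap(n,n+'23'); p=proj(n,[.61,-.1365,.25]).astype(int)
    cv2.imwrite(f'pics/{n}23c.png',cv2.resize(im[p[1]-50:p[1]+50,p[0]-65:p[0]+65,::-1],None,fx=6,fy=6,interpolation=2))
```

```text
[ 0.61649106 -0.13698271  0.39283719] [-3.14153798e+00  4.85445262e-04 -3.13116871e+00] [ 0.15436455 -0.69890121 -1.24024824] 0.03564696783418058
```

View pics/side23c.png

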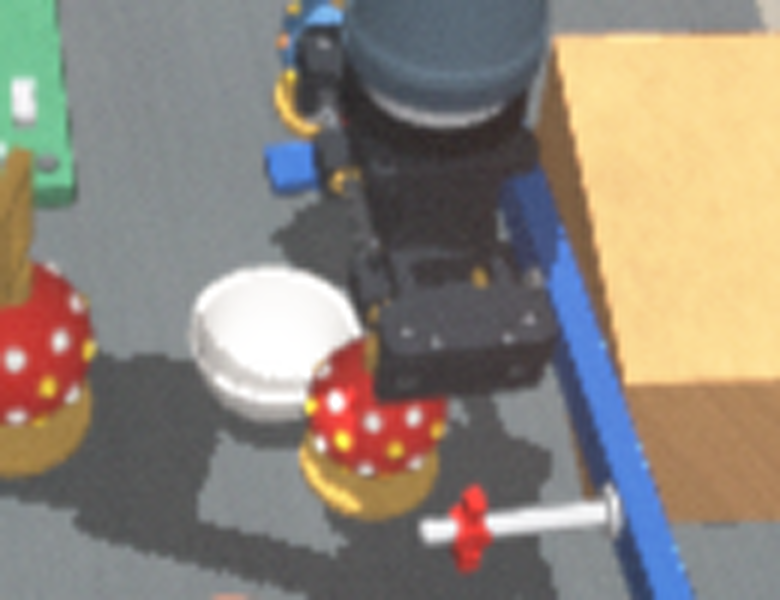

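View pics/scene23c.png

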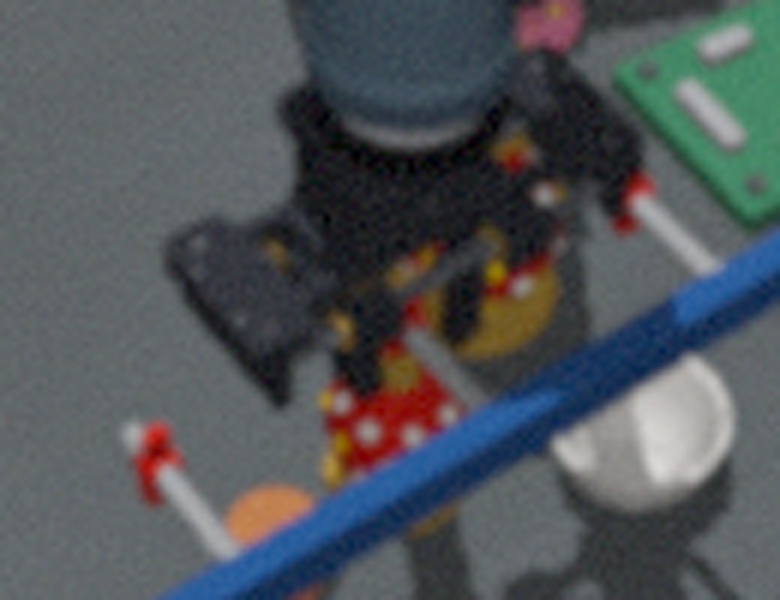

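Call:
step_arm --pt "-0.006 0 0 0 0 0 255" --pt "-0.006 0 0.001 0 0 0 255" --pt "-0.006 0 0 0 0 0 255" --pt "-0.006 0 0 0 0 0 255" --pt "-0.006 0 0 0 0 0 255" --pt "-0.002 0 0 0 0 0 255" --pt "0 0 0 0 0 0 255" --pt "0 0 0 0 0 0 255"

```text
time_s: 41.33
ee_pos: [0.6476, -0.1366, 0.3917]
tool_rot: [3.141, -0.0, -3.131]
force: [-0.4, -0.1, -2.6]
grip_width: 0.0353
```

Run:
```python
from h import *
o=robot.get_obs(); print(o['ee_pos'],o['tool_rot'],o['force'],o['grip_width'])
for n in ['scene','side']:
    im=snap(n,n+'24'); p=proj(n,[.61,-.1365,.25]).astype(int)
    cv2.imwrite(f'pics/{n}24c.png',cv2.resize(im[p[1]-50:p[1]+50,p[0]-65:p[0]+65,::-1],None,fx=6,fy=6,interpolation=2))
```

```text
[ 0.64762987 -0.13659323  0.39169396] [ 3.14147294e+00 -4.25624496e-04 -3.13124863e+00] [-0.38702724 -0.05262731 -2.58283779] 0.03533523687505244
```

View pics/side24c.png

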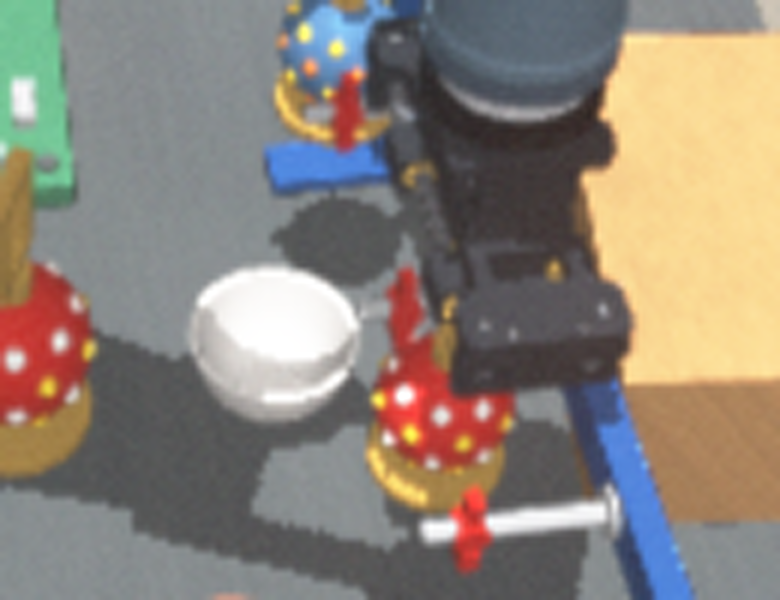

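Keeper 3 is upright again behind the eye. Lower until contact.

Call:
step_arm --pt "0 0 0.002 0 0 0 255" --pt "0 0 0.002 0 0 0 255" --pt "0 0 0.001 0 0 0 255" --pt "0 0 0.001 0 0 0 255" --pt "0 0 0 0 0 0 255"

```text
time_s: 41.85
ee_pos: [0.6475, -0.1366, 0.3861]
tool_rot: [-3.142, 0.0, -3.131]
force: [-0.7, -0.6, -0.6]
grip_width: 0.0354
```

Call:
step_arm --pt "0 0 0.001 0 0 0 255" --pt "0 0 0 0 0 0 255"

```text
time_s: 42.02
ee_pos: [0.6476, -0.1367, 0.3859]
tool_rot: [-3.141, 0.001, -3.131]
force: [-2.1, 0.7, 3.7]
grip_width: 0.036
```

Call:
step_arm --pt "0 0 0 0 0 0 120" --pt "0 0 0 0 0 0 100" --pt "0 0 0 0 0 0 80" --pt "0 0 0 0 0 0 80" --pt "0 0 0 0 0 0 80" --pt "0 0 -0.01 0 0 0 80" --pt "0 0 -0.02 0 0 0 80" --pt "0 0 -0.03 0 0 0 80" --pt "0 0 -0.03 0 0 0 80" --pt "0.02 0 0 0 0 0 80" --pt "0.03 0 0 0 0 0 80" --pt "0.03 0 0 0 0 0 80"

```text
time_s: 43.02
ee_pos: [0.5669, -0.1373, 0.4762]
tool_rot: [-3.141, 0.002, -3.131]
force: [0.6, -0.6, 0.2]
grip_width: 0.0609
```

Call:
step_arm --pt "0.03 -0.02 0 0 0 0 0" --pt "0.03 -0.03 0 0 0 0 0" --pt "0.03 -0.03 0 0 0 0 0" --pt "0.03 -0.03 0 0 0 0 0" --pt "0.02 -0.03 0 0 0 0 0" --pt "0 -0.03 0 0 0 0 0" --pt "0 0 0 0 0 0 0" --pt "0 0 0 0 0 0 0" --pt "0 0 0 0 0 0 0"

```text
time_s: 43.77
ee_pos: [0.4309, -0.307, 0.4753]
tool_rot: [3.141, 0.0, -3.132]
force: [0.4, -0.2, 0.2]
grip_width: 0.088
```

Run:
```python
from h import *
o=robot.get_obs(); print(o['ee_pos'],o['tool_rot'],o['force'],o['grip_width'])
for n in ['scene','side']: snap(n,n+'25')
a=cv2.imread('pics/side25.png')[90:290,180:380]; cv2.imwrite('pics/s25z.png',cv2.resize(a,None,fx=3,fy=3,interpolation=2))
```

```text
[ 0.43093181 -0.30697368  0.47529109] [ 3.14131989e+00  2.87655039e-04 -3.13171218e+00] [ 0.41559011 -0.23905786  0.19953944] 0.08799522052378338
```

View pics/s25z.png

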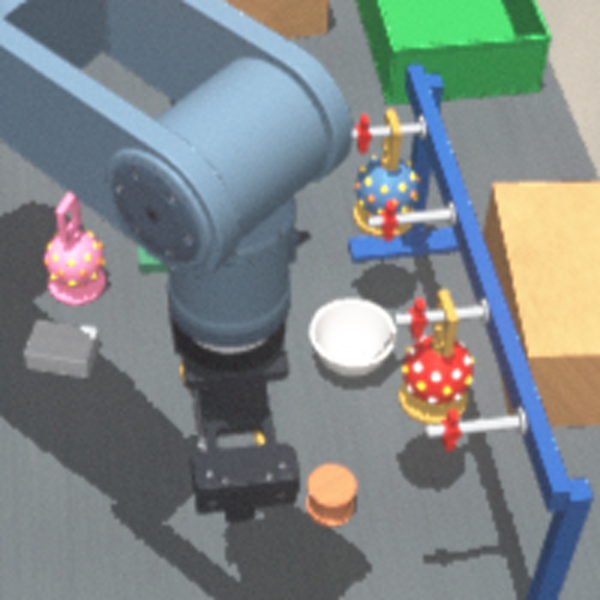

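View pics/scene25.png

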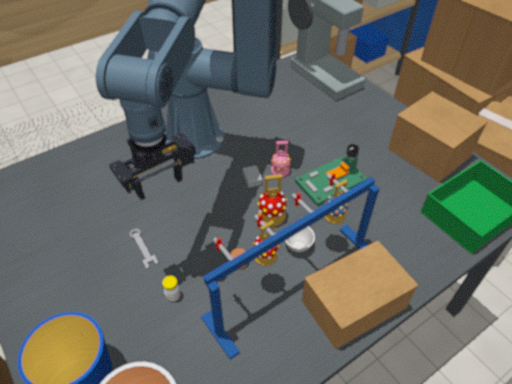

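Run:
```python
from h import *
print(robot.hand_in(), robot.get_obs()['time_s'])
```

```text
the job is handed in; nothing more can be done
the job is handed in; nothing more can be done
```

The job is handed in, finished at about 44 s of the 210 s allowed; no verdict came back.

- **Knob:** I unscrewed it in three regrasped passes. At the end the torque jumped from about 0.06 to 0.66 N m and the gripper slipped on the knob, so I took that as the hard stop. Only then did I take the blue lamp out.
- **Lamps:** The blue lamp (lamp0) hangs on peg 1. The smaller red lamp (lamp1) hangs on peg 3; it had been knocked a few centimetres aside, so I found it again before gripping it. No green or amber lamp was in view in any picture. I left the larger red lamp and the pink look-alike alone.
- **Last checks:** The final side and scene pictures show both eyes behind upright keepers, hanging straight, and the arm clear with near-zero force. By the arm's position at release, the eyes were about 4 mm from their seat points. The spool, glue jar, bowl and spanner look where they were.
- **Not checked:** I did not look closely at the knob again after taking the lamp out, but nothing touched it after that. No check failed. The estimates of the lamp eye's yaw differed by about 0.09 rad between views, which did not affect the grasps.

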